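Unload the guarded test fixture into the transport tray

ROBOT

A 6-joint arm with a two-finger parallel gripper is mounted at the origin on the work surface. World frame = base frame: x ahead of the robot, y to its left, z up, the work surface at z = 0. Lengths are in mm, angles in rad, forces in N, time in s.
With the tool pointing down it reaches from about 350 to 775 mm from the base axis. Payload 7.3 kg.
Tool frame: the origin (TCP) lies midway between the tips of the shut fingers; the grasp point (between the pads) lies bot.tcp_to_grasp behind it (bot.tcp_to_grasp is the distance from the TCP to the grasp point, in mm); z points along the fingers, y is the direction in which the jaws open and shut (so a half turn about z gives the same grasp; the last joint's range is limited). The gripper opens to 92 mm and grips with 3 to 60 N. Pads are 19 mm wide; open, the fingers measure 130 mm over their backs; the gripper's body (75 mm by 190 mm) begins 47 mm behind the grasp point.
Start: joints at [0.983, 0.342, 1.524, -0, 1.275, -0.146], TCP at [224.462, 474.618, 226.741] pointing down, gripper open.
Joint ranges: [-2.53, 2.53], [-0.77, 2.02], [0.04, 2.7], [-1, 4.14], [0.28, 2.66], [-3.11, 3.11]. Speed limits (rad/s): [2.57, 2.57, 3.14, 3.14, 3.14, 3.14].

INTERFACE

Orientations are given as [roll, pitch, yaw] about the fixed x, y, z axes, in that order (R = Rz(yaw) Ry(pitch) Rx(roll)).
In Python, from plant import bot gives the robot as it stands.
- The arm moves only by the shell command python3 -m inch 'ROWS'. ROWS is JSON, one flat list of numbers, 7 for each row, row after row: the shift along the world's x, y, z in cm, then the turn, a rotation vector about the world's x, y, z in degrees, then the gripper command: -1 is shut, 1 is fully open, values between are in proportion. In form: [tx, ty, tz, ax, ay, az, fingers, tx, ty, tz, ax, ay, az, fingers, ...]. A call has exactly 5 rows; each row is the pose to reach, as a shift and turn from the pose measured when the call began; what a row does not reach only later rows make up. A row lasts 1/10 s, in which the tool goes at most 50 mm and 8.59 degrees, less where a joint would pass 70% of its speed; a pose out of reach is approached as far as the arm can. A call with a gripper value outside its range is refused whole. The fingers move at their own pace and stop on an object; the grip force is fixed at half the most. Time passes only in rows, so rows that repeat a pose let the fingers close, or fill a call up. It gives the time, the measured TCP pose, the force and the opening at its end, in the units of the state.
- bot.get_obs(): the state, without advancing time (a new reading comes with each control period).
- bot.capture(name): name is "scene" or "top" or "wrist"; returns the picture (480x640x3 uint8, red, green, blue); there is no depth.
- bot.calibration(name): a dict with "fx", "fy", "cx", "cy" (pixels), "cam_to_world" (4x4, takes a point from camera to world coordinates). Camera axes: x right, y down, z forward; pixel columns grow to the right and rows downward; lengths in mm; the calibration is good to about 2 mm. A picture is of the moment at which its call begins: read the wrist's pose just before it. calibration takes no time and is no camera call; for the wrist camera it gives the pose at the moment of the call.
- bot.close_job(): hands the job in, once; it reports no verdict.
The state is a dict: "time": time; "joint_positions": joint angles; "dq": joint speeds; "tau": joint torques, N m; "tool_pos": TCP position; "tcp_rot": TCP orientation; "contact_force": force on the tool from outside, world axes, zero at the start; "moment": the same for the moment, N m; "grip_width": finger opening in mm.
Only numpy, scipy, OpenCV 4.12 (cv2) and the standard library are available. Lean on these libraries where they do the work, as an engineer would, in place of code of your own. Each camera call takes 0.05 s, during which the arm holds its last target.

TASK

Swing the test fixture's clear guard flap all the way up, stand its prop stay upright and lower the flap so that it rests on the stay. Only then take out every connector housing and stand each one upright in a tray cell of its own, right down on the cell floor: one or two cells are closed off by low blanking blocks below the rim, so feel for the free ones. Leave the flap resting on its stay, and do not disturb the jar and spool nearby.

Things in the scene. Friction and masses are not known exactly. Their poses are not given: they have to be found in the camera images.
- fixture: bench test fixture, screwed down: aluminium bed 260 (x) by 330 (y) by 30 mm high, behind it a black housing 90 mm high (handles to 115). Origin: centre of the bed's underside; x from the open front to the hinge at the back, y along the hinge, z up. The housings to unload stand on the bed (30 mm up) in a row along y near x = -70 mm, 70 mm apart. Hinge posts at y = +-152 mm, 117 mm high
- flap (a joint): clear guard flap over the bed, rad: 0 shut (level, 110 mm up), growing as its front rises and swings back; 1.571 upright, 1.68 its stop just past upright, where it stays if let go. Below upright it falls forward by itself (2 N at the bar when shut). On the standing stay it rests at about 1.30. Panel 280 mm wide (y), 8 mm thick, reaching 195 mm from the hinge; 0.45 kg
- flap_hinge (a point): point on the flap's hinge axis, mid-width: fixture x = 100, y = 0, z = 110 mm; the axis runs along fixture y
- flap_bar (a point): middle of the flap's grab bar: a round black bar 12 mm thick, along fixture y, 225 mm from the hinge axis in the plane of the flap; two arms at +-56 mm from the middle (8 mm wide) join it to the flap's front edge, leaving a finger gap of about 24 mm between bar and edge and 104 mm between the arms
- stay (a joint): prop stay, rad: 0 lying along fixture +y under the flap, growing as its tip swings up (about fixture x); 1.571 upright, 1.63 its stop just past upright, where it stands if let go; below upright it falls back. Steel bar 12 mm thick, 180 mm from pivot to tip, 0.15 kg. It can be stood up only while the flap is beyond 1.35; the flap lowered forward then rests on its tip
- stay_pivot (a point): the stay's pivot: fixture x = 55, y = -100, z = 60 mm
- stay_pin (a point): grip point on the stay's finger pin: a round black pin 10 mm thick, 160 mm from the pivot, that points from the stay towards the front (fixture -x) and ends 42 mm in front of the stay's centre line; this point is 27 mm in front of the centre line. With the stay down it is 30 mm above the bed
- tray: grey tray, fixed: 140 (x) by 200 (y) by 26 mm high; 2 rows (along y) of 3 square cells 37 mm wide, 22 mm deep, pitch 60 mm, floor 4 mm thick. Origin: centre of its underside. One or two cells hold a grey blanking block, 34.5 mm square, 12 mm high, below the rim; which is not given: feel or look. A housing's middle is 32 mm above the underside in a free cell, 44 mm on a block
- cell1 (a point): centre of the floor (4 mm above the tray's underside) of tray cell 1; its axes are the tray's
- cell2 (a point): centre of the floor (4 mm above the tray's underside) of tray cell 2; its axes are the tray's
- cell3 (a point): centre of the floor (4 mm above the tray's underside) of tray cell 3; its axes are the tray's
- cell4 (a point): centre of the floor (4 mm above the tray's underside) of tray cell 4; its axes are the tray's
- cell5 (a point): centre of the floor (4 mm above the tray's underside) of tray cell 5; its axes are the tray's
- cell6 (a point): centre of the floor (4 mm above the tray's underside) of tray cell 6; its axes are the tray's
- part1_mid (a point): centre (half-way up) of connector housing 1: upright grey plastic block on a steel foot, 32 by 32 mm, 56 mm tall in all, about 120 g, bottom-heavy, brass contacts on top; z up along its height. Three or four of the four are there
- part2_mid (a point): centre (half-way up) of connector housing 2: upright grey plastic block on a steel foot, 32 by 32 mm, 56 mm tall in all, about 120 g, bottom-heavy, brass contacts on top; z up along its height. Three or four of the four are there
- part3_mid (a point): centre (half-way up) of connector housing 3: upright grey plastic block on a steel foot, 32 by 32 mm, 56 mm tall in all, about 120 g, bottom-heavy, brass contacts on top; z up along its height. Three or four of the four are there
- part4_mid (a point): centre (half-way up) of connector housing 4: upright grey plastic block on a steel foot, 32 by 32 mm, 56 mm tall in all, about 120 g, bottom-heavy, brass contacts on top; z up along its height. Three or four of the four are there
- jar_mid (a point): bystander: closed jar, 60 mm across, 85 mm tall; its middle
- spool_mid (a point): bystander: empty white spool lying flat, 90 mm across, 40 mm tall; its middle
Things that resemble listed ones, but are neither listed nor needed, are in the scene too. Leave any green look-alike of the part that bears part1_mid alone.

How it is judged (in metres and radians):
On the way, in this order (a step that is already met when the one before it is completed fails the run):
1. the guard flap is swung up to upright (value of joint flap above 1.5 rad), for 0.2 s.
2. the stay stands upright and the flap rests on it, let go (value of joint stay above 1.5 rad and value of joint flap between 1.2 and 1.4 rad and velocity of joint flap between -0.05 and 0.05 rad/s and contact force between the fingers and anything else below 0.5 N), for 0.4 s.
3. every housing stands on the floor of a free tray cell (x of part1_mid in the frame of tray between -0.065 and 0.065 m and y of part1_mid in the frame of tray between -0.095 and 0.095 m and z of each of part1_mid, part2_mid, part3_mid, part4_mid in the frame of tray below 0.037 m and angle between each of part1_mid, part2_mid, part3_mid, part4_mid's own z axis and vertical below 0.12 rad and x of part2_mid in the frame of tray between -0.065 and 0.065 m and y of part2_mid in the frame of tray between -0.095 and 0.095 m and x of part3_mid in the frame of tray between -0.065 and 0.065 m and y of part3_mid in the frame of tray between -0.095 and 0.095 m and x of part4_mid in the frame of tray between -0.065 and 0.065 m and y of part4_mid in the frame of tray between -0.095 and 0.095 m), for 0.3 s.
At the end, for the whole second after the job is handed in: The stay stands (above 1.5 rad) with the flap at rest on it (flap between 1.2 and 1.4 rad); every housing present stands upright (within 0.12 rad) and still in the tray with its middle less than 37 mm above the tray's underside, that is on the floor of a free cell (all of step 3 and value of joint stay above 1.5 rad and value of joint flap between 1.2 and 1.4 rad and velocity of joint flap between -0.05 and 0.05 rad/s and linear speed of each of part1, part2, part3, part4 below 0.02 m/s); the robot touches nothing.
It fails at once if a housing is lifted while the stay is not standing (value of joint stay below 1.4 rad and height (world z) of any of part1_mid, part2_mid, part3_mid, part4_mid above 0.1 m).
It fails at once if a bystander is disturbed (moved more than 30 mm) (distance of any of jar_mid, spool_mid from where it was at the start of the episode above 0.03 m).
Of part1, part2, part3, part4 only 3 to 4 are there at a start; the rules pass over those that are not, and their reading is None.
Of blank1, blank2, blank3, blank4, blank5, blank6 only 1 to 2 are there at a start; the rules pass over those that are not, and their reading is None.
At some moment in a run one of part1, part2, part3, part4 may be knocked a few centimetres aside while the robot is not near it.
It also fails if it takes over 210 s, if anything falls off the work surface, if the arm or the gripper's body presses on something with over 40 N, if the wrist force passes 120 N, or if a joint passes its speed limit or range.

## Working session

There is one attempt and no reset: what is moved stays moved. The work goes in short steps, Python scripts to look and compute and a shell command to move; the robot and the scene stay as the last step left them, time stands still between calls to the robot, and variables do not carry over. Pictures are saved under pics/ and viewed, and the job is handed in when it is done.

```bash
ls; mkdir -p pics; python3 - <<'E'
from plant import bot
import cv2,numpy as np
print(bot.get_obs(), bot.tcp_to_grasp)
for n in("scene","top","wrist"):
    c=bot.calibration(n); print(n,c)
    im=bot.capture(n); cv2.imwrite(f"pics/{n}0.png",im[:,:,::-1])
E
```

```text
pics
{'time': 0.0, 'joint_positions': array([ 9.83001216e-01,  3.42698696e-01,  1.52501005e+00, -1.33685806e-05,
        1.27540710e+00, -1.45978446e-01]), 'dq': array([ 0.00151549,  0.00108587,  0.00104111, -0.00127585,  0.0008897 ,
        0.00075321]), 'tau': array([-1.83052503e-03, -4.31229794e+01, -2.44220513e+01,  7.15612387e-02,
        5.61025995e-02, -9.45713396e-05]), 'tool_pos': array([224.22565094, 474.25733705, 226.0598705 ]), 'tcp_rot': array([-3.14008381e+00, -2.08915971e-04,  2.69977973e+00]), 'contact_force': array([ 1.10506298,  0.16189396, -0.05771749]), 'moment': array([-0.03208315, -0.06265666,  0.05651301]), 'grip_width': 91.58519048390424} 18.8
scene {'fx': 461.7835775752065, 'fy': 461.7835775752065, 'cx': 318.3803420355494, 'cy': 234.33388923097306, 'cam_to_world': array([[ 8.72240145e-01,  3.08047542e-01, -3.79873454e-01,
         9.30840852e+02],
       [ 4.89063719e-01, -5.43466792e-01,  6.82246674e-01,
        -6.11462572e+02],
       [ 3.71580382e-03, -7.80865262e-01, -6.24688430e-01,
         6.36630934e+02],
       [ 0.00000000e+00,  0.00000000e+00,  0.
[... 271 characters left out ...]
01,  1.64213550e-02,  4.51933447e-03,
        -3.30463308e+01],
       [-5.65176525e-03, -6.95823981e-02, -9.97560197e-01,
         1.34089868e+03],
       [ 0.00000000e+00,  0.00000000e+00,  0.00000000e+00,
         1.00000000e+00]])}
wrist {'fx': 407.4542842515575, 'fy': 407.4542842515575, 'cx': 327.2113533396121, 'cy': 236.1739407744382, 'cam_to_world': array([[ 4.27189559e-01,  8.67677328e-01,  2.54254077e-01,
         1.56086668e+02],
       [ 9.04161498e-01, -4.09630191e-01, -1.21223315e-01,
         5.07389296e+02],
       [-1.03257639e-03,  2.81672082e-01, -9.59510173e-01,
         3.83661587e+02],
       [ 0.00000000e+00,  0.00000000e+00,  0.00000000e+00,
         1.00000000e+00]])}
```

View pics/top0.png

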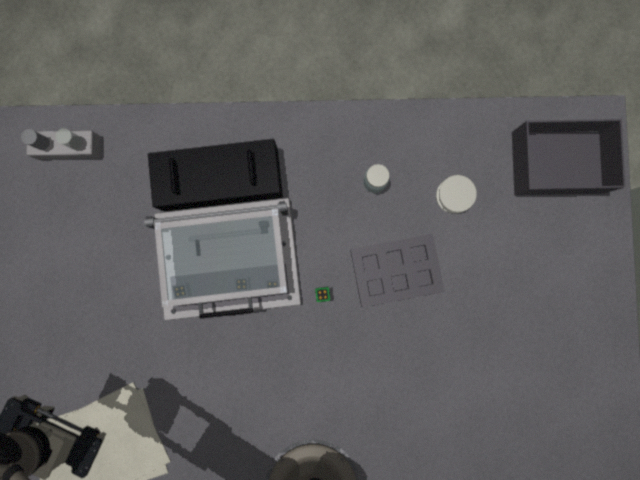

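View pics/scene0.png

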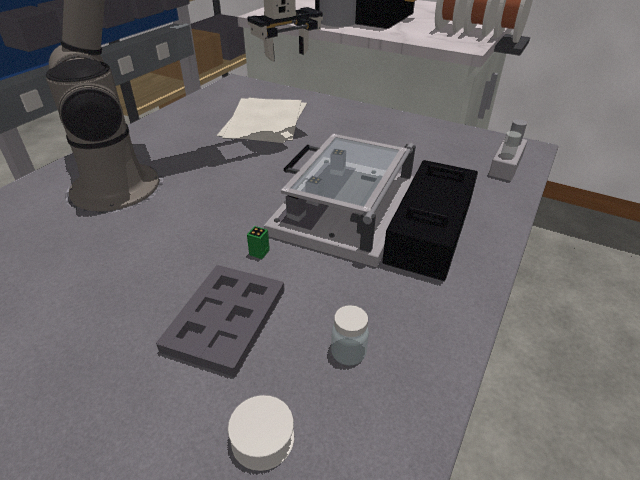

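View pics/wrist0.png

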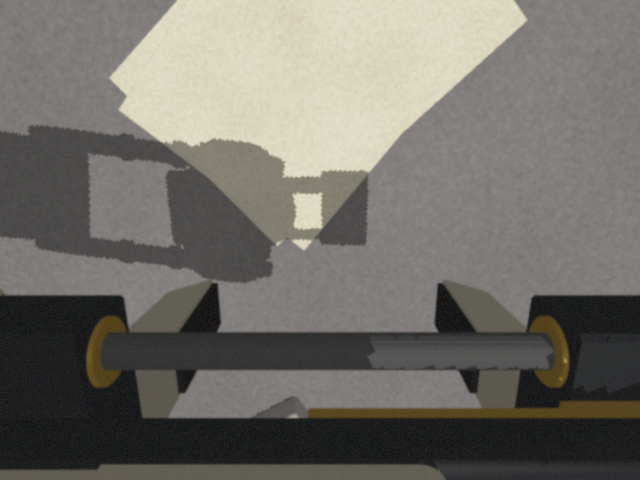

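The top view shows the fixture (bar around (231,309), housing behind), a tray at about (396,270), jar (377,178), spool (457,194) and a green look-alike (323,294). I'll zoom in next.

```bash
python3 - <<'E'
import cv2
im=cv2.imread("pics/top0.png")
cv2.imwrite("pics/z1.png",cv2.resize(im[130:330,140:310],None,fx=4,fy=4,interpolation=cv2.INTER_CUBIC)[:,:680][:800])
a=cv2.resize(im[190:330,145:305],None,fx=5,fy=4.2,interpolation=cv2.INTER_CUBIC);cv2.imwrite("pics/z1.png",a)
a=cv2.resize(im[225:315,340:450],None,fx=6,fy=6,interpolation=cv2.INTER_CUBIC);a=cv2.convertScaleAbs(a,alpha=2.2);cv2.imwrite("pics/z2.png",a)
im=cv2.imread("pics/scene0.png")
a=cv2.resize(im[120:290,240:440],None,fx=4,fy=3.5,interpolation=cv2.INTER_CUBIC);cv2.imwrite("pics/z3.png",a)
E
```

```text
(no output)
```

View pics/z1.png

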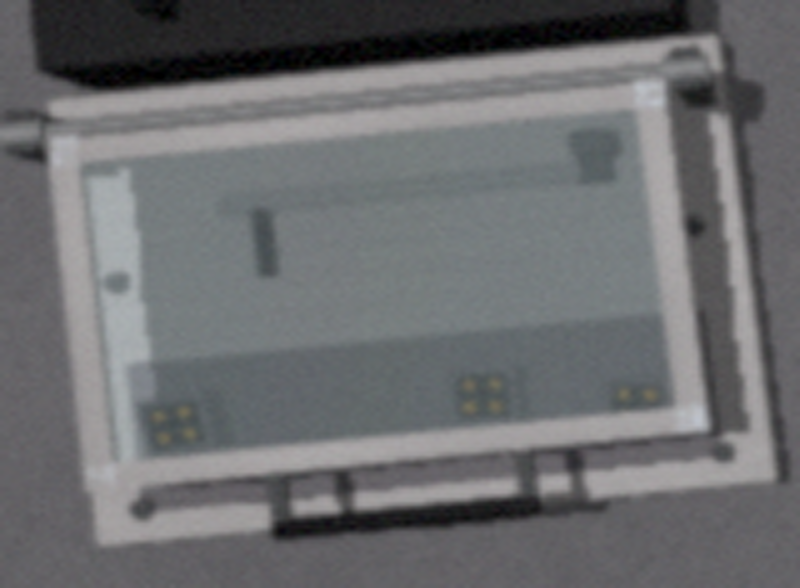

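View pics/z2.png

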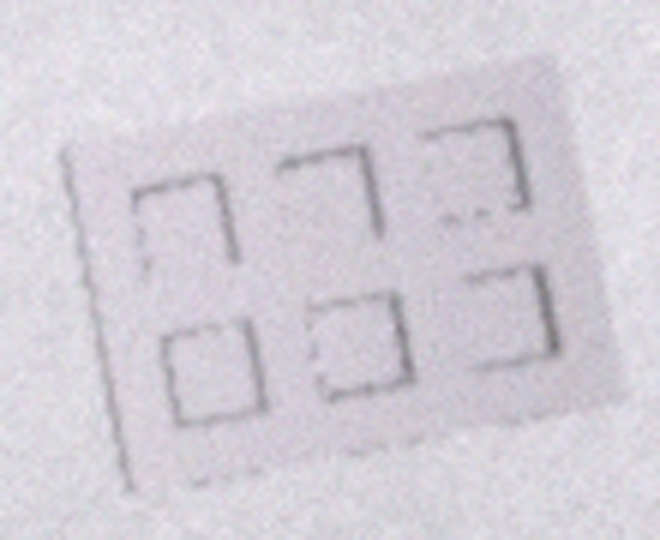

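View pics/z3.png

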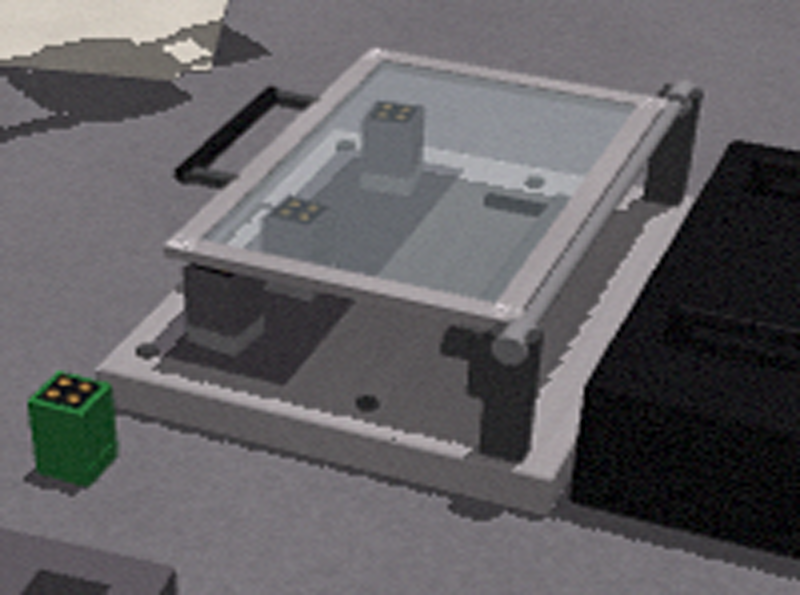

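```bash
cat > h.py <<'E'
import numpy as np,cv2
from plant import bot
def ray(n,u,v,cal=None):
    c=cal or bot.calibration(n);T=c["cam_to_world"]
    d=T[:3,:3]@np.array([(u-c["cx"])/c["fx"],(v-c["cy"])/c["fy"],1]);return T[:3,3],d
def onz(n,u,v,z,cal=None):
    o,d=ray(n,u,v,cal);return o+d*(z-o[2])/d[2]
def proj(n,p,cal=None):
    c=cal or bot.calibration(n);T=c["cam_to_world"]
    q=T[:3,:3].T@(np.asarray(p,float)-T[:3,3]);return c["fx"]*q[0]/q[2]+c["cx"],c["fy"]*q[1]/q[2]+c["cy"]
def fit(model,world): # 2D rigid
    m=np.array(model,float)[:,:2];w=np.array(world,float)[:,:2]
    mc,wc=m.mean(0),w.mean(0);H=(m-mc).T@(w-wc)
    a=np.arctan2(H[0,1]-H[1,0],H[0,0]+H[1,1]);R=np.array([[np.cos(a),-np.sin(a)],[np.sin(a),np.cos(a)]])
    t=wc-R@mc;return a,t,(w-(m@R.T+t))
E
python3 - <<'E'
from h import *
z=lambda x,y:(x/5+145,y/4.2+190)
pts=[((-130,165),z(97,545)),((-130,-165),z(778,481)),((130,-165),z(718,37)),((130,165),z(48,100))]
w=[onz("top",*p[1],30) for p in pts]
for x in w: print(x.round(1))
for use in ([0,1,2],[0,1,2,3]):
    a,t,r=fit([pts[i][0] for i in use],[w[i] for i in use]);print(a,t,r.round(1))
# flap corners z~114 : frame front at x=100-195, y=+-140
q=[((-95,140),z(85,480)),((-95,-140),z(712,432)),((-125,62),z(273,530)),((-125,-62),z(540,505))]
w=[onz("top",*p[1],114) for p in q];a,t,r=fit([p[0] for p in q],w);print(a,t,r.round(1))
# tray outline top rim z=26 from scene and top
s=[((-70,100),(357,307)),((-70,-100),(442,292)),((70,-100),(432.5,234.5)),((70,100),(351,248))]
zz=lambda x,y:(x/6+340,y/6+225)
s=[((-70,100),zz(130,490)),((-70,-100),zz(627,400)),((70,-100),zz(555,55)),((70,100),zz(65,148))]
w=[onz("top",*p[1],26) for p in s];a,t,r=fit([p[0] for p in s],w);print('tray',a,t,r.round(1))
sc=[((-70,100),(216.5,266)),((70,100),(284,279)),((-70,-100),(159,349)),((70,-100),(236,370))]
sc=[((-70,100),(216,267)),((70,100),(284.5,280)),((-70,-100),(159,346)),((70,-100),(237,364))]
w=[onz("scene",*p[1],26) for p in sc];a,t,r=fit([p[0] for p in sc],w);print('tray scene',a,t,r.round(1))
im=cv2.imread("pics/scene0.png")
a=cv2.convertScaleAbs(cv2.resize(im[260:380,150:295],None,fx=5,fy=5,interpolation=cv2.INTER_CUBIC),alpha=2);cv2.imwrite("pics/z4.png",a)
E
```

```text
[408.7 347.5  30. ]
[439.8  20.7  30. ]
[695.5  46.4  30. ]
[664.3 372.3  30. ]
0.0953293025028781 [552.56422905 197.07980341] [[ 1.2 -1.5]
 [ 1.   0.3]
 [-2.2  1.2]]
0.09643315699373504 [552.06593989 196.7304299 ] [[ 1.9 -0.9]
 [ 1.3  0.7]
 [-1.9  1.4]
 [-1.3 -1.2]]
0.0783136580358543 [553.78829211 194.48989292] [[ 1.8  2. ]
 [ 1.  -0.9]
 [-2.2 -2.4]
 [-0.6  1.3]]
tray 0.1682350828344494 [ 517.62361571 -213.68325643] [[ 0.3  1.1]
 [-0.5 -1.6]
 [ 0.5 -0.4]
 [-0.3  0.9]]
tray scene 0.21410137656532044 [ 522.87125081 -210.83779658] [[ 3.  -3.2]
 [ 1.3  2.1]
 [ 0.6 -1.7]
 [-4.9  2.8]]
```

View pics/z4.png

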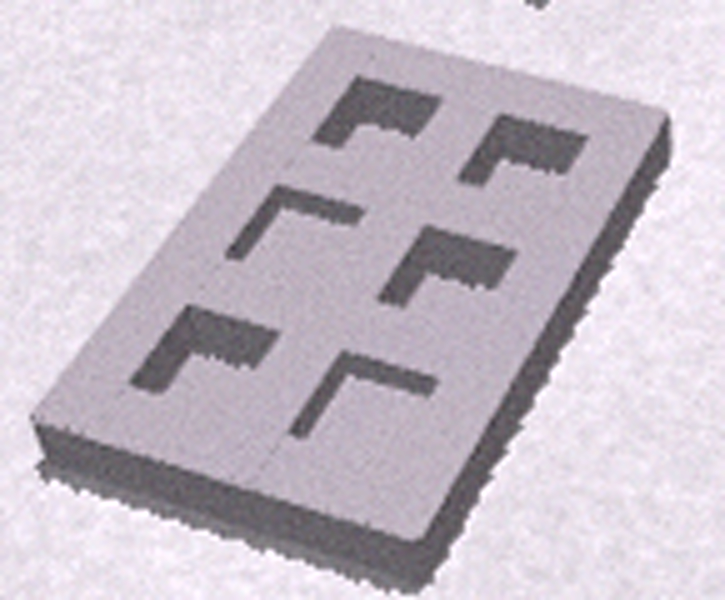

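Three housings are present: positions y≈+105, −35 and −105, with the +35 one missing. The tray's shallow shadows mark two blanked cells, front-middle (x−30, y0) and back-right (x+30, y−60). Now I'll move over the bar.

```bash
python3 -m inch '[4,-5,4,0,0,-8,1, 8,-10,8,0,0,-16,1, 12,-15,10,0,0,-24,1, 15,-20,10,0,0,-32,1, 15,-22,10,0,0,-35,1]'; python3 -m inch '[2,-3,0,0,0,-8,1, 5,-7,0,0,0,-16,1, 5.4,-8,0,0,0,-24,1, 5.4,-8,0,0,0,-24.2,1, 5.4,-8,0,0,0,-24.2,1]'; python3 - <<'E'
from h import *
o=bot.get_obs();print(o['tool_pos'],o['tcp_rot'],o['joint_positions'])
cal=bot.calibration("wrist");cv2.imwrite("pics/w1.png",bot.capture("wrist")[:,:,::-1])
import pickle;pickle.dump(cal,open("w1.pkl","wb"))
E
```

```text
time: 0.65
tool_pos: [357.7, 287.2, 319.9]
tcp_rot: [-3.142, -0.0, 2.085]
contact_force: [1.2, 0.0, -0.3]
grip_width: 92.2
time: 1.15
tool_pos: [411.4, 207.5, 319.7]
tcp_rot: [-3.141, -0.0, 1.665]
contact_force: [0.9, 0.0, 0.8]
grip_width: 91.6
[411.35251676 207.46166963 319.73482438] [-3.14091558e+00 -4.09581951e-04  1.66545191e+00] [3.00134804e-01 1.61783026e-01 1.51037971e+00 5.41863048e-04
 1.47000919e+00 2.05424408e-01]
```

View pics/w1.png

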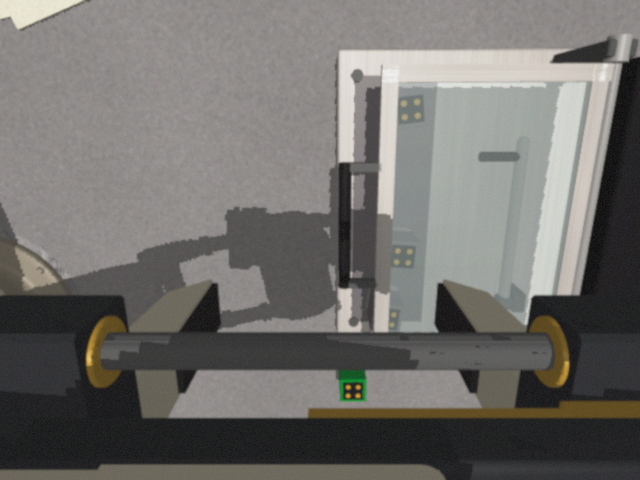

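The wrist view shows the bar from (344,164) to (344,287), the bed's front-left corner at (339,51), the flap corner at (383,66) and the pin at (480–518,156).

```bash
python3 - <<'E'
from h import *;import pickle
cal=pickle.load(open("w1.pkl","rb"))
P=lambda u,v,z:onz("wrist",u,v,z,cal)
m=[((-125,60),P(344.5,164,110)),((-125,-60),P(344.5,287,110)),((-130,165),P(339,51,30)),((-95,140),P(382,66,114)),((13,60),P(479,156.5,60))]
for a in m: print(a[0],a[1].round(1))
a,t,r=fit([x[0] for x in m],[x[1] for x in m]);print(a,t,r.round(1))
R=np.array([[np.cos(a),-np.sin(a)],[np.sin(a),np.cos(a)]])
for n,p in dict(bar=(-125,0),barU=(117,0),pin=(28,60),hinge=(100,0),piv=(55,-100)).items(): print(n,(R@p+t).round(1))
for p in((411,109),(402.5,256.5),(393,320)):
    q=P(*p,86);print('part',q.round(1),(R.T@(q[:2]-t)).round(1))
E
```

```text
(-125, 60) [423.9 244.7 110. ]
(-125, -60) [436.5 126.6 110. ]
(-130, 165) [410.4 348.1  30. ]
(-95, 140) [446. 328. 114.]
(13, 60) [560.8 259.8  60. ]
0.10075519065720258 [554.78995843 198.11790207] [[-0.5 -0.5]
 [ 0.1  0.8]
 [ 1.6 -1.1]
 [-0.2  0.2]
 [-0.9  0.7]]
bar [430.4 185.5]
barU [671.2 209.9]
pin [576.6 260.6]
hinge [654.3 208.2]
piv [619.6 104.2]
part [480.5 297.7  86. ] [-63.9 106.5]
part [493.7 155.3  86. ] [-65.1 -36.5]
part [494.1  83.5  86. ] [ -71.9 -108. ]
```

```bash
python3 -m inch '[0.6,-0.8,-4,0,0,0,-0.61, 1.2,-1.6,-8,0,0,0,-0.61, 1.9,-2.2,-12,0,0,0,-0.61, 1.9,-2.2,-16.5,0,0,0.2,-0.61, 1.9,-2.2,-16.5,0,0,0.2,-0.61]'; python3 - <<'E'
from h import *
o=bot.get_obs();print(o['tool_pos'],o['tcp_rot'],o['grip_width'])
cal=bot.calibration("wrist");cv2.imwrite("pics/w2.png",bot.capture("wrist")[:,:,::-1])
tp=o['tool_pos'];print('tcp px',proj("wrist",tp,cal))
T=cal["cam_to_world"]
import pickle;pickle.dump(cal,open("w2.pkl","wb"))
E
```

```text
time: 1.7
tool_pos: [426.1, 186.0, 150.3]
tcp_rot: [-3.13, 0.001, 1.674]
contact_force: [0.4, 0.4, 0.6]
grip_width: 56.5
[426.07190807 186.04758432 150.30398492] [-3.13005119e+00  9.95540808e-04  1.67378224e+00] 56.5473370438263
tcp px (np.float64(325.80907656614596), np.float64(304.5263512026221))
```

View pics/w2.png

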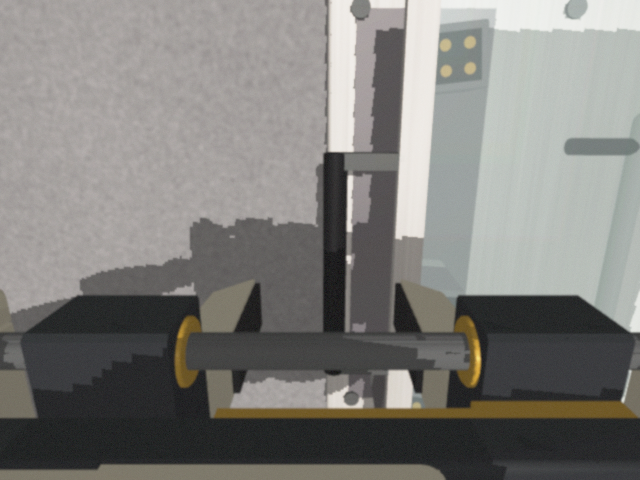

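The bar lies at column ~335 with the fingers on either side, and they are still closing. I'll let them settle.

```bash
python3 -m inch '[0,0,0,0,0,0,-0.61, 0,0,0,0,0,0,-0.61, 0,0,0,0,0,0,-0.61, 0,0,0,0,0,0,-0.61, 0,0,0,0,0,0,-0.61]'; python3 - <<'E'
from h import *
o=bot.get_obs();print(o['tool_pos'],o['tcp_rot'],o['grip_width'])
cal=bot.calibration("wrist");cv2.imwrite("pics/w3.png",bot.capture("wrist")[:,:,::-1])
print('tcp px',proj("wrist",o['tool_pos'],cal))
for u,v in((335,200),(335,330)):print(onz("wrist",u,v,110,cal))
E
```

```text
time: 2.25
tool_pos: [428.4, 186.7, 154.1]
tcp_rot: [-3.137, 0.0, 1.673]
contact_force: [-0.3, 0.2, 0.4]
grip_width: 18.6
[428.40124158 186.65004846 154.10353551] [-3.13666645e+00  3.78338192e-05  1.67345447e+00] 18.585131055248148
tcp px (np.float64(325.7272314594332), np.float64(304.5388337247107))
[428.99458635 223.10954368 110.        ]
[436.89592614 150.51369779 110.        ]
```

View pics/w3.png

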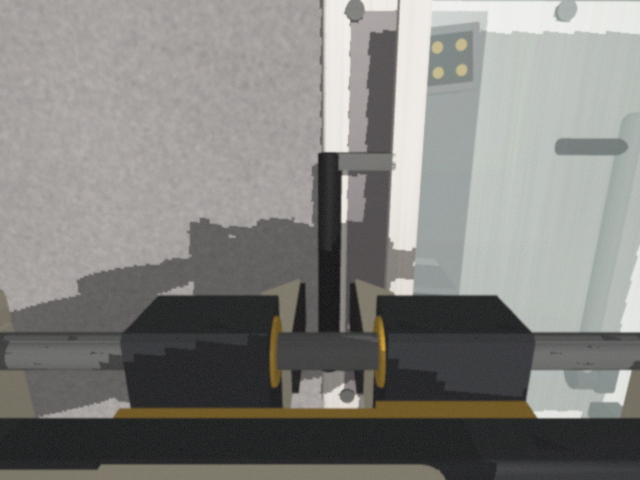

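```bash
python3 -m inch '[0.2,0,0,0,0,0,-0.61, 0.2,0,-1.5,0,0,0,-0.61, 0.2,0,-3.5,0,0,0,-0.61, 0.2,0,-5.3,0,0,0,-0.61, 0.2,0,-5.3,0,0,0,-0.61]'; python3 -m inch '[0,0,0,0,0,0,-0.61, 0,0,0,0,0,0,-1, 0,0,0,0,0,0,-1, 0,0,0,0,0,0,-1, 0,0,0,0,0,0,-1]'; python3 - <<'E'
from h import *
o=bot.get_obs();print(o['tool_pos'],o['tcp_rot'],o['grip_width'],o['contact_force'])
E
```

```text
time: 2.8
tool_pos: [429.0, 186.1, 99.1]
tcp_rot: [-3.132, 0.001, 1.673]
contact_force: [-0.8, 0.1, -0.4]
grip_width: 18.1
time: 3.3
tool_pos: [429.1, 186.2, 99.7]
tcp_rot: [-3.133, 0.001, 1.673]
contact_force: [-2.3, -0.5, 4.5]
grip_width: 11.1
[429.14203333 186.17244742  99.70436352] [-3.13257455e+00  6.39557536e-04  1.67312816e+00] 11.056567166321711 [-2.26981752 -0.46834421  4.51802689]
```

```bash
python3 -m inch '[0.1,0,2.25,0,0,0,-1, 0.45,0.05,4.5,0,0,0,-1, 1.0,0.1,6.7,0,0,0,-1, 1.8,0.2,8.8,0,0,0,-1, 2.3,0.25,9.8,0,0,0,-1]'; python3 - <<'E'
from h import *
o=bot.get_obs();p=o['tool_pos'];print(p,o['tcp_rot'],o['grip_width'],o['contact_force'])
d=p-[429.1,186.2,99.7];f=d[0]*.995+d[1]*.099;print(f,np.arctan2(d[2],225-f),np.hypot(d[2],225-f))
E
```

```text
time: 3.8
tool_pos: [451.1, 188.3, 198.8]
tcp_rot: [-3.13, 0.001, 1.673]
contact_force: [-5.4, -1.6, -2.0]
grip_width: 11.3
[451.09721537 188.29116573 198.79510411] [-3.12989894e+00  1.32350486e-03  1.67331085e+00] 11.273555398533325 [-5.36475431 -1.60784604 -1.97235657]
22.094254697457117 0.45430845591047453 225.81094113325204
```

```bash
python3 -m inch '[1.1,0.1,1.85,0,0,0,-1, 2.4,0.2,3.7,0,0,0,-1, 3.8,0.4,5.4,0,0,0,-1, 5.4,0.5,7.0,0,0,0,-1, 7.2,0.7,8.4,0,0,0,-1]'; python3 - <<'E'
from h import *
o=bot.get_obs();p=o['tool_pos'];print(p,o['tcp_rot'],o['grip_width'],o['contact_force'])
d=p-[429.1,186.2,99.7];f=d[0]*.995+d[1]*.099;print(f,d[2],np.arctan2(d[2],225-f),np.hypot(d[2],225-f))
E
```

```text
time: 4.3
tool_pos: [520.6, 195.1, 284.8]
tcp_rot: [-3.125, 0.002, 1.674]
contact_force: [-10.7, -2.2, 10.9]
grip_width: 11.0
[520.64393454 195.09489163 284.83767585] [-3.12487875e+00  1.61223100e-03  1.67389872e+00] 11.01878434753356 [-10.65155669  -2.24123691  10.86718438]
91.96680913480206 185.13767584966314 0.9477199283025983 227.9776061168972
```

```bash
python3 -m inch '[1.6,0.2,0.8,0,0,0,-1, 3.2,0.3,1.7,0,0,0,-1, 4.9,0.5,2.4,0,0,0,-1, 6.6,0.65,3.0,0,0,0,-1, 8.3,0.8,3.5,0,0,0,-1]'; python3 - <<'E'
from h import *
o=bot.get_obs();p=o['tool_pos'];print(p,o['tcp_rot'],o['grip_width'],o['contact_force'])
d=p-[429.1,186.2,99.7];f=d[0]*.995+d[1]*.099;print(f,d[2],np.arctan2(d[2],225-f),np.hypot(d[2],225-f))
E
```

```text
time: 4.8
tool_pos: [603.9, 203.2, 321.1]
tcp_rot: [-3.126, 0.001, 1.674]
contact_force: [-3.4, 0.1, 4.6]
grip_width: 10.8
[603.94429175 203.20438115 321.11427714] [-3.12563198e+00  1.35764308e-03  1.67404871e+00] 10.845931294058124 [-3.36141236  0.08440722  4.58656355]
175.6535040278939 221.41427714290023 1.3515106189205217 226.84655339554558
```

```bash
python3 -m inch '[1.6,0.15,0.2,0,0,0,-1, 3.3,0.3,0.4,0,0,0,-1, 5.1,0.5,0.4,0,0,0,-1, 6.3,0.6,0.35,0,0,0,-1, 6.7,0.65,0.3,0,0,0,-1]';python3 -m inch '[0.2,0,0,0,0,0,-1, 0.2,0,0,0,0,0,-1, 0.2,0,0,0,0,0,-0.5, 0.2,0,0,0,0,0,-0.5, 0.2,0,0,0,0,0,-0.5]'; python3 - <<'E'
from h import *
o=bot.get_obs();p=o['tool_pos'];print(p,o['tcp_rot'],o['grip_width'],o['contact_force'],o['joint_positions'])
d=p-[429.1,186.2,99.7];f=d[0]*.995+d[1]*.099;print(f,d[2],np.arctan2(d[2],225-f),np.hypot(d[2],225-f))
cv2.imwrite("pics/s1.png",bot.capture("scene")[:,:,::-1])
E
```

```text
time: 5.3
tool_pos: [672.2, 209.8, 324.4]
tcp_rot: [-3.128, 0.001, 1.674]
contact_force: [0.0, -0.8, 3.8]
grip_width: 10.8
time: 5.8
tool_pos: [674.1, 209.7, 324.4]
tcp_rot: [-3.128, 0.001, 1.674]
contact_force: [0.3, 0.4, -0.1]
grip_width: 22.6
[674.11235788 209.69409958 324.37963446] [-3.12757966e+00  1.24931998e-03  1.67378588e+00] 22.552472879888548 [ 0.34881758  0.43759678 -0.06904329] [1.93139273e-01 6.97594584e-01 6.68634695e-01 1.78151748e-05
 1.78943193e+00 9.01622173e-02]
246.11321195021378 224.67963445936203 1.664491481012933 225.66946151317683
```

View pics/s1.png

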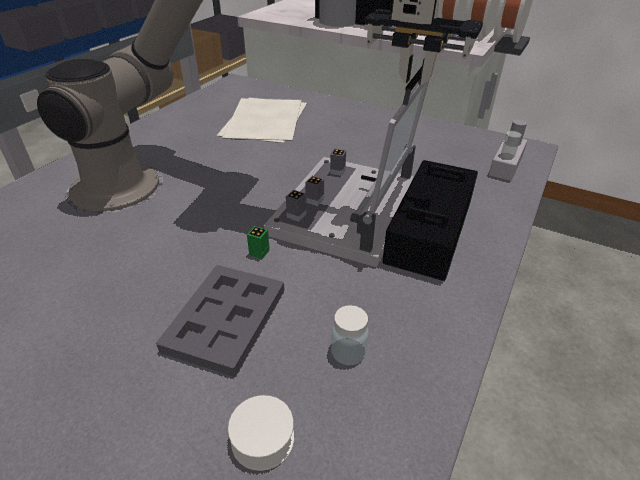

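The flap is up past upright at its stop. Next I retract upward, back off and yaw.

```bash
python3 -m inch '[0,0,3,0,0,0,-0.5, 0,0,7,0,0,0,-0.5, -4,0,8,0,0,8,-0.5, -8,1,8,0,0,16,-0.5, -12,2,8,0,0,24,-0.4]';python3 -m inch '[-3,1,-2,0,0,8,-0.4, -5,2,-4,0,0,16,-0.4, -6,3,-6,0,0,24,-0.4, -6,3,-8,0,0,32,-0.4, -6,3,-8,0,0,40,-0.4]';python3 -m inch '[0,0,0,0,0,8,-0.4, 0,0,0,0,0,16,-0.4, 0,0,0,0,0,23,-0.4, 0,0,0,0,0,25,-0.4, 0,0,0,0,0,25,-0.4]'; python3 - <<'E'
from h import *
o=bot.get_obs();p=o['tool_pos'];print(p,o['tcp_rot'],o['grip_width'],o['contact_force'],o['joint_positions'])
cal=bot.calibration("wrist");cv2.imwrite("pics/w4.png",bot.capture("wrist")[:,:,::-1])
import pickle;pickle.dump(cal,open("w4.pkl","wb"))
E
```

```text
time: 6.35
tool_pos: [553.5, 229.7, 403.9]
tcp_rot: [-3.128, 0.001, 2.098]
contact_force: [0.0, 1.3, 0.8]
grip_width: 26.3
time: 6.85
tool_pos: [491.8, 259.7, 321.4]
tcp_rot: [-3.125, -0.002, 2.802]
contact_force: [0.8, -0.4, 0.9]
grip_width: 27.6
time: 7.35
tool_pos: [491.8, 259.6, 321.6]
tcp_rot: [-3.125, -0.002, -3.044]
contact_force: [0.3, -0.7, 0.6]
grip_width: 27.3
[491.76815369 259.61679022 321.63277413] [-3.12515957e+00 -1.82552099e-03 -3.04428209e+00] 27.326623105013386 [ 0.30369856 -0.71488216  0.55552241] [ 0.35680943  0.35379024  1.24757087 -0.01541908  1.54621585 -1.31088735]
```

View pics/w4.png

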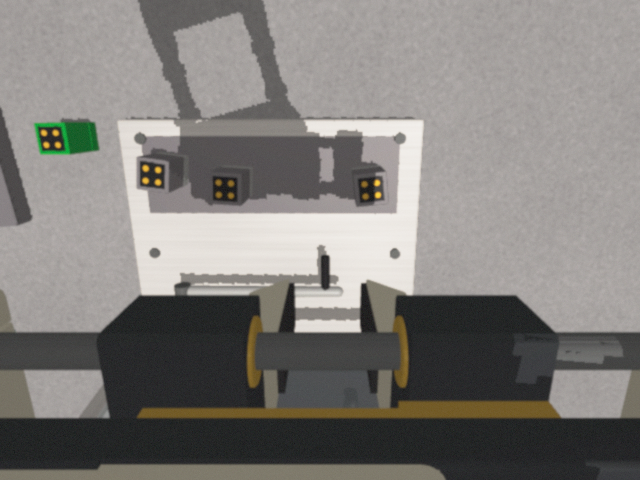

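The bed is clear and the pin runs from (325,256) to (326,288). Housing tops are at (152,175), (225,188) and (370,188).

```bash
python3 - <<'E'
from h import *;import pickle
cal=pickle.load(open("w4.pkl","rb"))
P=lambda u,v,z:onz("wrist",u,v,z,cal)
m=[((-130,165),P(423,121,30)),((-130,-165),P(118,121,30)),((13,60),P(325,255,60)),((55,80),P(341,292,66))]
for a in m: print(a[0],a[1].round(1))
a,t,r=fit([x[0] for x in m],[x[1] for x in m]);print(a,t,r.round(1))
R=np.array([[np.cos(a),-np.sin(a)],[np.sin(a),np.cos(a)]])
for n,p in dict(pin=(25,60),piv=(55,-100)).items(): print(n,(R@p+t).round(1))
for p in((152,175),(225,188),(370.5,188.5)):
    q=P(*p,86);print('part',q.round(1),(R.T@(q[:2]-t)).round(1))
E
```

```text
(-130, 165) [411.2 349.1  30. ]
(-130, -165) [443.   25.6  30. ]
(13, 60) [560.5 260.1  60. ]
(55, 80) [599.4 281.7  66. ]
0.09696002530171291 [554.69719525 198.92188917] [[ 1.9 -1.4]
 [ 1.7  3.4]
 [-1.3  0.2]
 [-2.3 -2.2]]
pin [573.8 261.1]
piv [619.1 104.7]
part [487.3  84.9  86. ] [ -78.1 -106.9]
part [492.9 156.   86. ] [-65.6 -36.7]
part [479.2 297.2  86. ] [-65.6 105.1]
```

```bash
python3 -m inch '[2,0,-4,0.7,-7,0,-0.4, 4.5,0.1,-8,1.4,-14,0,-0.4, 7,0.2,-12,2,-19.9,0,-0.4, 8.6,0.2,-17,2,-19.9,0,-0.4, 8.6,0.2,-17,2,-19.9,0,-0.4]';python3 -m inch '[0,0,0,0,0,0,-0.5, 0,0,0,0,0,0,-0.5, 0,0,0,0,0,0,-0.5, 0,0,0,0,0,0,-0.5, 0,0,0,0,0,0,-0.5]'; python3 - <<'E'
from h import *
o=bot.get_obs();p=o['tool_pos'];print(p,o['tcp_rot'],o['grip_width'],o['contact_force'],o['joint_positions'])
cal=bot.calibration("wrist");cv2.imwrite("pics/w5.png",bot.capture("wrist")[:,:,::-1])
print(proj("wrist",[577.6,261.8,48.7],cal),proj("wrist",[560.5,260.1,60],cal))
import pickle;pickle.dump(cal,open("w5.pkl","wb"))
E
```

```text
time: 7.9
tool_pos: [575.5, 260.5, 146.6]
tcp_rot: [-3.125, 0.339, -3.046]
contact_force: [0.0, 0.3, 0.3]
grip_width: 27.5
time: 8.4
tool_pos: [575.9, 260.8, 148.2]
tcp_rot: [-3.125, 0.342, -3.046]
contact_force: [0.7, 0.7, -0.8]
grip_width: 23.2
[575.91594719 260.78013878 148.17270106] [-3.12543361  0.34153931 -3.04645784] 23.20617132078017 [ 0.68201906  0.74776683 -0.77524581] [ 0.35551995  0.45641436  1.63592724 -0.1536103   0.72822458 -1.20941444]
(np.float64(330.3226124942704), np.float64(190.16736369112232)) (np.float64(330.0153742522004), np.float64(173.75739799693687))
```

View pics/w5.png

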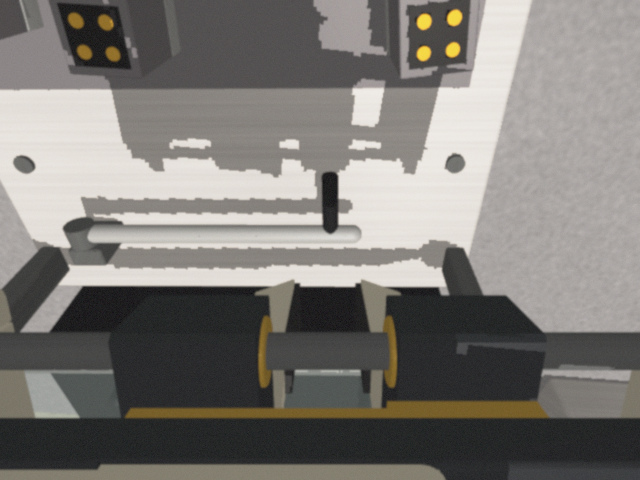

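The pin end at (330,173) agrees with the projected point. Descending onto it.

```bash
python3 -m inch '[0.1,0.1,-3,0,0,0,-0.5, 0.2,0.1,-6,0,0,0,-0.5, 0.2,0.1,-9,0,0,0,-0.5, 0.2,0.1,-9.8,0,0,0,-0.5, 0.2,0.1,-9.8,0,0,0,-0.5]';python3 -m inch '[0,0,0,0,0,0,-0.5, 0,0,0,0,0,0,-1, 0,0,0,0,0,0,-1, 0,0,0,0,0,0,-1, 0,0,0,0,0,0,-1]'; python3 - <<'E'
from h import *
o=bot.get_obs();p=o['tool_pos'];print(p,o['tcp_rot'],o['grip_width'],o['contact_force'],o['joint_positions'])
E
```

```text
time: 8.95
tool_pos: [577.3, 261.5, 49.0]
tcp_rot: [-3.125, 0.339, -3.046]
contact_force: [0.6, 0.2, 0.0]
grip_width: 23.1
time: 9.45
tool_pos: [578.1, 261.1, 50.4]
tcp_rot: [-3.124, 0.341, -3.046]
contact_force: [-0.4, -5.2, 5.9]
grip_width: 9.0
[578.13050068 261.13560284  50.36490175] [-3.12435728  0.3410742  -3.04620306] 9.049329664307606 [-0.44465641 -5.19772015  5.8929586 ] [ 0.35520189  0.59604884  1.72052623 -0.21232576  0.50837209 -1.13880929]
```

```bash
python3 -m inch '[0,-0.1,1.9,0,0,0,-1, 0.05,-0.45,3.8,0,0,0,-1, 0.1,-1.0,5.6,0,0,0,-1, 0.2,-1.8,7.4,0,0,0,-1, 0.3,-2.8,9.0,0,0,0,-1]'; python3 - <<'E'
from h import *
o=bot.get_obs();p=o['tool_pos'];print(p,o['tcp_rot'],o['grip_width'],o['contact_force'])
d=p-[578.1,261.1,50];g=d[0]*.099-d[1]*.995;print(d,g,np.arctan2(d[2],160-g),np.hypot(d[2],160-g))
E
```

```text
time: 9.95
tool_pos: [580.8, 234.4, 141.5]
tcp_rot: [-3.127, 0.342, -3.046]
contact_force: [-1.9, 4.3, -0.1]
grip_width: 9.0
[580.77702787 234.44876946 141.50317783] [-3.12686353  0.34168799 -3.04631029] 9.030598495599579 [-1.86659397  4.32305287 -0.08613617]
[  2.67702787 -26.65123054  91.50317783] 26.78300014851682 0.6018615494124057 161.61559516831957
```

```bash
python3 -m inch '[0.1,-1.05,1.2,0,0,0,-1, 0.2,-2.1,2.35,0,0,0,-1, 0.3,-3.3,3.4,0,0,0,-1, 0.45,-4.6,4.35,0,0,0,-1, 0.6,-6.0,5.1,0,0,0,-1]'; python3 - <<'E'
from h import *
o=bot.get_obs();p=o['tool_pos'];print(p,o['tcp_rot'],o['grip_width'],o['contact_force'])
d=p-[578.1,261.1,50];g=d[0]*.099-d[1]*.995;print(d,g,np.arctan2(d[2],160-g),np.hypot(d[2],160-g))
E
```

```text
time: 10.45
tool_pos: [586.7, 176.9, 195.4]
tcp_rot: [-3.131, 0.345, -3.047]
contact_force: [-8.6, 8.0, 11.7]
grip_width: 8.6
[586.74996502 176.88328327 195.39241124] [-3.13146147  0.34542982 -3.0465259 ] 8.588229921983256 [-8.63906173  7.96772915 11.68846179]
[  8.64996502 -84.21671673 145.39241124] 84.65197968005455 1.0926641977692948 163.7567629501901
```

```bash
python3 -m inch '[0.15,-1.7,0.4,0,0,0,-1, 0.3,-3.2,0.85,0,0,0,-1, 0.45,-4.8,1.15,0,0,0,-1, 0.6,-6.4,1.3,0,0,0,-1, 0.7,-7.7,1.35,0,0,0,-1]'; python3 - <<'E'
from h import *
o=bot.get_obs();p=o['tool_pos'];print(p,o['tcp_rot'],o['grip_width'],o['contact_force'])
d=p-[578.1,261.1,50];g=d[0]*.099-d[1]*.995;print(d,g,np.arctan2(d[2],160-g),np.hypot(d[2],160-g))
E
```

```text
time: 10.95
tool_pos: [594.3, 100.1, 211.9]
tcp_rot: [-3.132, 0.35, -3.046]
contact_force: [-2.3, 1.2, 6.6]
grip_width: 8.8
[594.29810954 100.1217997  211.94476595] [-3.13232985  0.35009978 -3.04632143] 8.757681714135598 [-2.28768534  1.22910107  6.58689281]
[  16.19810954 -160.9782003   161.94476595] 161.7769221397438 1.5817682827240214 161.9545142028172
```

```bash
python3 -m inch '[0.05,-0.4,-0.05,0,0,0,-1, 0.1,-0.8,-0.1,0,0,0,-1, 0.1,-0.9,-0.1,0,0,0,-1, 0.1,-0.9,-0.1,0,0,0,-1, 0.1,-0.9,-0.1,0,0,0,-1]'; python3 - <<'E'
from h import *
o=bot.get_obs();p=o['tool_pos'];print(p,o['tcp_rot'],o['grip_width'],o['contact_force'])
d=p-[578.1,261.1,50];g=d[0]*.099-d[1]*.995;print(d,g,np.arctan2(d[2],160-g),np.hypot(d[2],160-g))
cv2.imwrite("pics/s2.png",bot.capture("scene")[:,:,::-1])
E
```

```text
time: 11.45
tool_pos: [595.0, 92.4, 211.6]
tcp_rot: [-3.134, 0.351, -3.046]
contact_force: [-4.3, 2.6, 6.6]
grip_width: 8.9
[595.01509972  92.40616027 211.56630679] [-3.13381659  0.35056013 -3.04596262] 8.87884914373686 [-4.32407457  2.57182713  6.55478886]
[  16.91509972 -168.69383973  161.56630679] 169.5249653985368 1.6296820788325657 161.84683022940365
```

View pics/s2.png

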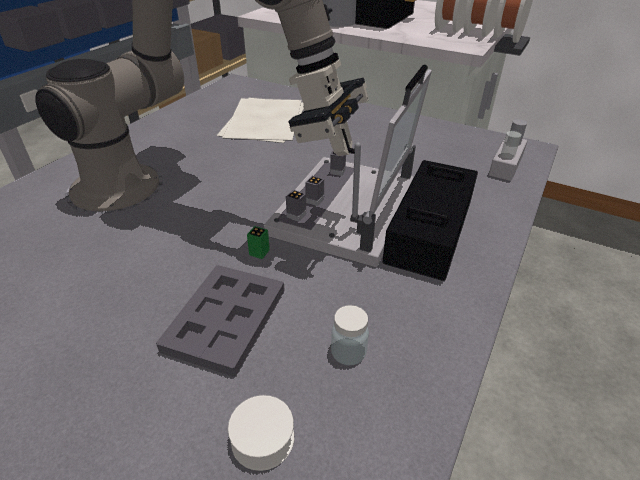

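```bash
python3 -m inch '[0,0,0,0,0,0,-0.5, 0,0,0,0,0,0,-0.5, 0,0,0,0,0,0,-0.5, 0,0,0,0,0,0,-0.5, 0,0,0,0,0,0,-0.5]';python3 -m inch '[-0.7,-0.05,1,0,0,0,-0.5, -1.4,-0.1,2,0,0,0,-0.5, -3,-0.2,4,0,0,0,-0.5, -5,-0.3,7,0,0,0,-0.5, -8,-0.5,10,0,0,0,-0.5]'; python3 - <<'E'
from h import *
o=bot.get_obs();p=o['tool_pos'];print(p,o['tcp_rot'],o['grip_width'],o['contact_force'],o['joint_positions'])
cv2.imwrite("pics/s3.png",bot.capture("scene")[:,:,::-1])
E
```

```text
time: 12.0
tool_pos: [595.1, 92.3, 211.4]
tcp_rot: [-3.134, 0.35, -3.046]
contact_force: [0.1, 0.4, -0.0]
grip_width: 22.9
time: 12.5
tool_pos: [514.3, 87.2, 313.1]
tcp_rot: [-3.134, 0.351, -3.046]
contact_force: [-0.3, -0.0, 0.5]
grip_width: 23.0
[514.28786855  87.1761628  313.07790571] [-3.13362437  0.35109788 -3.04609146] 22.994911767562243 [-0.33348019 -0.01693718  0.49905032] [ 0.00707347  0.0814377   1.67475527  0.02609377  1.03505244 -1.66716029]
```

View pics/s3.png

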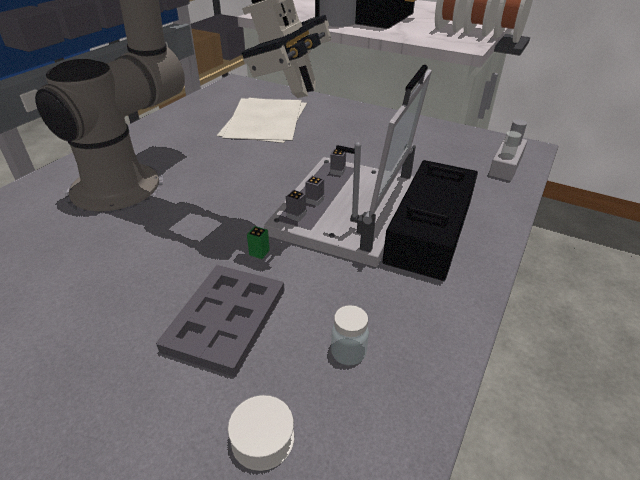

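The stay stands. Now I go back above the bar.

```bash
python3 -m inch '[0,1,3,-0.7,7,0,-0.4, 0,3,6,-1.4,14,0,-0.4, 0,5,9,-2,19.9,0,-0.4, 0,7,9.5,-2,19.9,0,-0.4, 0,9,9.5,-2,19.9,0,-0.4]';python3 -m inch '[0,1,0,0,0,-8,-0.4, 0,2,0,0,0,-16,-0.4, 0,3,0,0,0,-24,-0.4, 2,3,0,0,0,-32,-0.4, 4,3,0,0,0,-40,-0.4]';python3 -m inch '[3,0,0,0,0,-8,-0.4, 5,0,0,0,0,-16,-0.4, 7,0,0,0,0,-24,-0.4, 9,0,0,0,0,-32,-0.4, 11,0,0,0,0,-40,-0.4]'; python3 - <<'E'
from h import *
o=bot.get_obs();p=o['tool_pos'];print(p,o['tcp_rot'],o['grip_width'],o['contact_force'],o['joint_positions'])
E
```

```text
time: 13.05
tool_pos: [512.7, 178.5, 416.5]
tcp_rot: [-3.132, 0.012, -3.045]
contact_force: [0.3, 0.3, -1.1]
grip_width: 27.3
time: 13.55
tool_pos: [552.2, 208.9, 418.4]
tcp_rot: [-3.134, 0.014, 2.536]
contact_force: [0.4, 0.4, 0.7]
grip_width: 27.5
time: 14.05
tool_pos: [662.2, 208.6, 419.9]
tcp_rot: [-3.135, 0.014, 1.832]
contact_force: [-0.1, -0.2, 0.1]
grip_width: 27.6
[662.18542106 208.64164773 419.91145629] [-3.13545713  0.01415479  1.83156902] 27.649220216760042 [-0.1009861  -0.20958659  0.13646174] [ 0.20164572  0.72176002  0.36615213 -0.01640879  2.05891368 -0.06674089]
```

```bash
python3 -m inch '[1.5,0.1,-1,0,0,-5,-0.4, 1.5,0.1,-3,0,0,-9,-0.4, 1.5,0.1,-4,0,0,-9,-0.4, 1.5,0.1,-4,0,0,-9,-0.4, 1.5,0.1,-4,0,0,-9,-0.4]'; python3 - <<'E'
from h import *
o=bot.get_obs();p=o['tool_pos'];print(p,o['tcp_rot'],o['grip_width'])
cal=bot.calibration("wrist");cv2.imwrite("pics/w6.png",bot.capture("wrist")[:,:,::-1])
print(proj("wrist",[677,210,334],cal),proj("wrist",p,cal))
for u,v in((330,150),(330,250)):print(onz("wrist",u,v,334,cal))
E
```

```text
time: 14.55
tool_pos: [676.8, 209.6, 381.5]
tcp_rot: [-3.137, 0.014, 1.675]
contact_force: [-0.3, -0.3, -0.4]
grip_width: 27.5
[676.76995901 209.5937259  381.47001992] [-3.13678473  0.01403326  1.67473425] 27.529274581761097
(np.float64(326.9532587917062), np.float64(263.4815375353161)) (np.float64(325.7415436097059), np.float64(304.5331943473832))
[672.2953986  269.45828919 334.        ]
[677.81133895 217.75472528 334.        ]
```

View pics/w6.png

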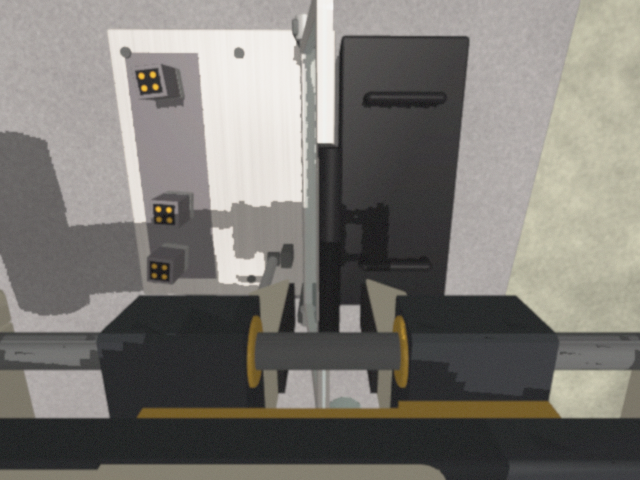

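The bar sits at column ~330, centred between the fingers. Descend and grip it.

```bash
python3 -m inch '[0.05,0,-2,0,0,0,-0.4, 0.05,0,-4,0,0,0,-0.4, 0.05,0,-5.7,0,0,0,-0.4, 0.05,0,-5.7,0,0,0,-0.4, 0.05,0,-5.7,0,0,0,-0.4]';python3 -m inch '[0,0,0,0,0,0,-1, 0,0,0,0,0,0,-1, 0,0,0,0,0,0,-1, 0,0,0,0,0,0,-1, 0,0,0,0,0,0,-1]'; python3 - <<'E'
from h import *
o=bot.get_obs();p=o['tool_pos'];print(p,o['tcp_rot'],o['grip_width'],o['contact_force'])
E
```

```text
time: 15.1
tool_pos: [677.6, 209.7, 326.4]
tcp_rot: [-3.139, 0.014, 1.675]
contact_force: [-0.1, -0.4, 1.1]
grip_width: 27.7
time: 15.6
tool_pos: [677.6, 209.7, 327.8]
tcp_rot: [-3.141, 0.014, 1.675]
contact_force: [-0.9, -0.1, 5.9]
grip_width: 10.9
[677.62418232 209.73209551 327.79749376] [-3.14145519  0.01361306  1.67479614] 10.850576018285699 [-0.88691731 -0.0596048   5.85292639]
```

```bash
python3 -m inch '[-1,-0.1,0.05,0,0,0,-1, -2,-0.2,0.1,0,0,0,-1, -3,-0.3,0.1,0,0,0,-1, -4,-0.4,0.05,0,0,0,-1, -5,-0.5,0,0,0,0,-1]';python3 -m inch '[-1,-0.1,-0.1,0,0,0,-1, -1.8,-0.2,-0.25,0,0,0,-1, -2.5,-0.25,-0.4,0,0,0,-1, -3,-0.3,-0.5,0,0,0,-1, -3,-0.3,-0.5,0,0,0,-1]'; python3 - <<'E'
from h import *
o=bot.get_obs();p=o['tool_pos'];print(p,o['tcp_rot'],o['grip_width'],o['contact_force'])
d=p-[677.6,209.7,327.8];f=24.5+d[0]*.995+d[1]*.099;print(np.arctan2(223.7+d[2],-f),np.hypot(223.7+d[2],-f))
cv2.imwrite("pics/s4.png",bot.capture("scene")[:,:,::-1])
E
```

```text
time: 16.1
tool_pos: [627.8, 204.9, 328.1]
tcp_rot: [3.14, 0.013, 1.675]
contact_force: [0.6, 0.7, 1.7]
grip_width: 11.0
time: 16.6
tool_pos: [597.3, 201.9, 323.2]
tcp_rot: [3.14, 0.013, 1.675]
contact_force: [0.0, 1.2, 1.3]
grip_width: 10.7
[597.34896583 201.8955762  323.21250842] [3.1398607  0.01318369 1.67484723] 10.749176697446314 [0.03431864 1.15622641 1.33139802]
1.3200517847704911 226.18580200902835
```

View pics/s4.png

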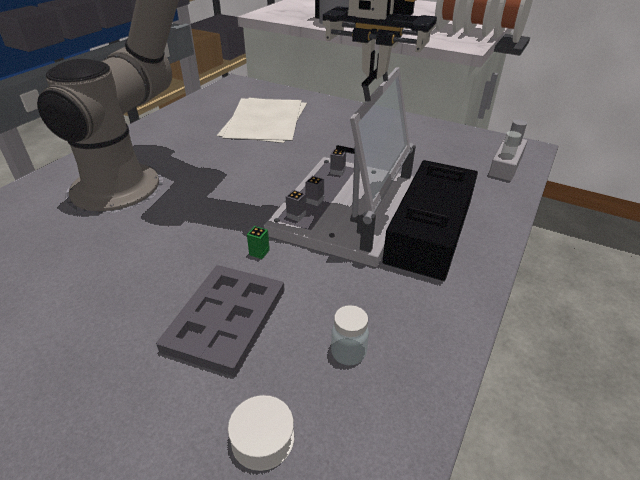

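```bash
python3 -m inch '[-0.2,0,-0.05,0,0,0,-1, -0.4,0,-0.1,0,0,0,-1, -0.5,-0.05,-0.15,0,0,0,-1, -0.5,-0.05,-0.15,0,0,0,-1, -0.5,-0.05,-0.15,0,0,0,-1]';python3 -m inch '[0,0,0,0,0,0,-0.5, 0,0,0,0,0,0,-0.5, 0,0,0,0,0,0,-0.5, 0,0,0,0,0,0,-0.5, 0,0,0,0,0,0,-0.5]'; python3 -m inch '[0,0,0.5,0,0,0,-0.5, 0,0,1.5,0,0,0,-0.5, 0,0,3,0,0,0,-0.5, 0,0,5,0,0,0,-0.5, 0,0,8,0,0,0,-0.4]'; python3 - <<'E'
from h import *
cv2.imwrite("pics/s5.png",bot.capture("scene")[:,:,::-1])
o=bot.get_obs();print(o['joint_positions'])
E
```

```text
time: 17.15
tool_pos: [592.6, 201.5, 321.9]
tcp_rot: [3.14, 0.013, 1.675]
contact_force: [0.2, 0.8, 2.0]
grip_width: 10.9
time: 17.65
tool_pos: [592.6, 201.5, 321.7]
tcp_rot: [3.14, 0.013, 1.675]
contact_force: [-0.3, 0.2, -0.2]
grip_width: 23.1
time: 18.15
tool_pos: [592.2, 201.4, 402.2]
tcp_rot: [-3.141, 0.013, 1.675]
contact_force: [0.9, 0.5, 1.0]
grip_width: 26.1
[ 0.21201175  0.49758767  0.79644253 -0.01354933  1.83934266  0.10435685]
```

View pics/s5.png

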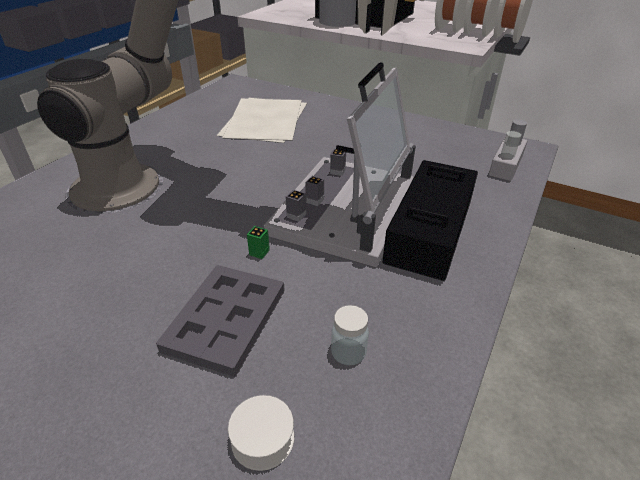

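```bash
python3 - <<'E'
from h import *
a=.0985;R=np.array([[np.cos(a),-np.sin(a)],[np.sin(a),np.cos(a)]]);t=np.array([554.2,198])
for th in(1.2,1.3,1.4,1.5):
    for y in(-60,60): 
        w=R@[100-225*np.cos(th),y]+t;print(th,y,np.round(proj("scene",[*w,110+225*np.sin(th)]),1))
im=cv2.imread("pics/s5.png");cv2.imwrite("pics/s5z.png",cv2.resize(im[50:270,260:460],None,fx=3,fy=2.7,interpolation=cv2.INTER_CUBIC))
E
```

```text
1.2 -60 [350.7  87. ]
1.2 60 [371.6  66.6]
1.3 -60 [361.9  84.9]
1.3 60 [382.   64.5]
1.4 -60 [373.7  84.1]
1.4 60 [392.9  63.5]
1.5 -60 [385.9  84.5]
1.5 60 [404.1  63.7]
```

View pics/s5z.png

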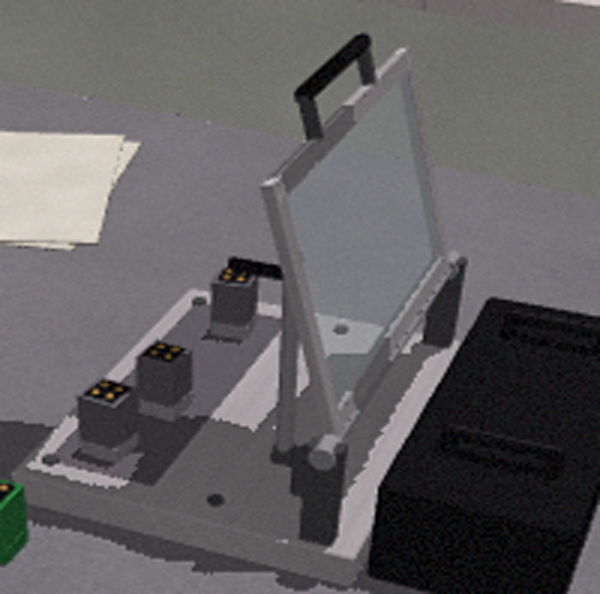

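The bar end at (360,86) matches the flap at about 1.29 rad, so it rests on the stay. Next comes a wrist view of the tray, then of the housings.

```bash
python3 -m inch '[-4,-2,0,0,0,8,-0.2, -8,-6,0,0,0,16,-0.2, -10,-10,0,0,0,24,-0.2, -10,-15,0,0,0,32,-0.2, -10,-20,0,0,0,40,-0.2]';python3 -m inch '[2,-4,-1,0,0,8,-0.2, 4,-8,-2,0,0,16,-0.2, 4,-12,-4,0,0,24,-0.2, 4,-16,-6,0,0,32,-0.2, 4,-20,-8,0,0,40,-0.2]';python3 -m inch '[0,0,0,0,0,8,-0.2, 0,0,0,0,0,12,-0.2, 0,0,0,0,0,14,-0.2, 0,0,0,0,0,14,-0.2, 0,0,0,0,0,14,-0.2]'; python3 - <<'E'
from h import *
o=bot.get_obs();p=o['tool_pos'];print(p,o['tcp_rot'],o['grip_width'],o['joint_positions'])
cal=bot.calibration("wrist");cv2.imwrite("pics/w7.png",bot.capture("wrist")[:,:,::-1])
import pickle;pickle.dump(cal,open("w7.pkl","wb"))
E
```

```text
time: 18.7
tool_pos: [492.3, 12.7, 410.5]
tcp_rot: [3.13, 0.015, 2.356]
contact_force: [1.6, 0.4, -0.2]
grip_width: 37.0
time: 19.2
tool_pos: [532.4, -189.1, 330.8]
tcp_rot: [3.131, 0.016, 3.06]
contact_force: [0.9, -0.0, -0.0]
grip_width: 37.0
time: 19.7
tool_pos: [532.5, -189.1, 331.3]
tcp_rot: [3.131, 0.017, -2.98]
contact_force: [-0.3, 0.5, 0.5]
grip_width: 36.6
[ 532.51321952 -189.11991159  331.34781361] [ 3.13130763  0.01700386 -2.97990745] 36.568036264144965 [-0.48736514  0.35782763  1.2160547   0.01847216  1.56038235 -2.22005881]
```

View pics/w7.png

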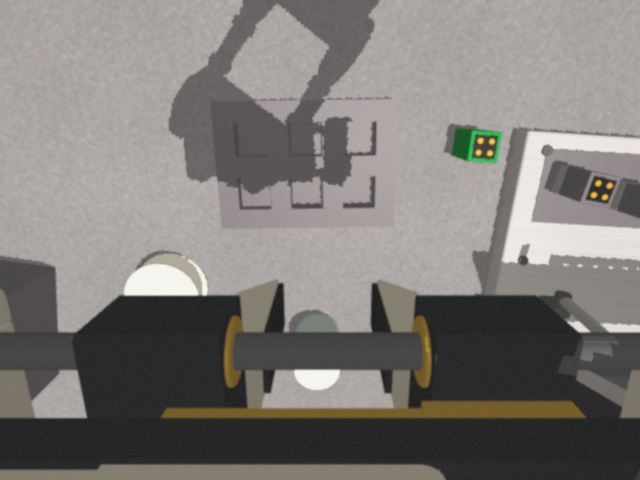

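The tray rim corners are at (213,101), (391,98), (394,227) and (222,229).

```bash
python3 - <<'E'
from h import *;import pickle
cal=pickle.load(open("w7.pkl","rb"))
im=cv2.imread("pics/w7.png");c=im[85:245,200:410]
cv2.imwrite("pics/w7z.png",cv2.convertScaleAbs(cv2.resize(c,None,fx=3.7,fy=3.7,interpolation=cv2.INTER_CUBIC),alpha=1.5))
m=[((-70,-100),(213,101)),((-70,100),(391,98)),((70,100),(394,227)),((70,-100),(222,229))]
w=[onz("wrist",*x[1],26,cal) for x in m]
a,t,r=fit([x[0] for x in m],w);print(a,t,r.round(1))
E
```

```text
0.1810574148710102 [ 520.19850371 -212.60285855] [[-2.7  3.1]
 [-0.6 -5.5]
 [ 2.4  2.7]
 [ 0.9 -0.3]]
```

View pics/w7z.png

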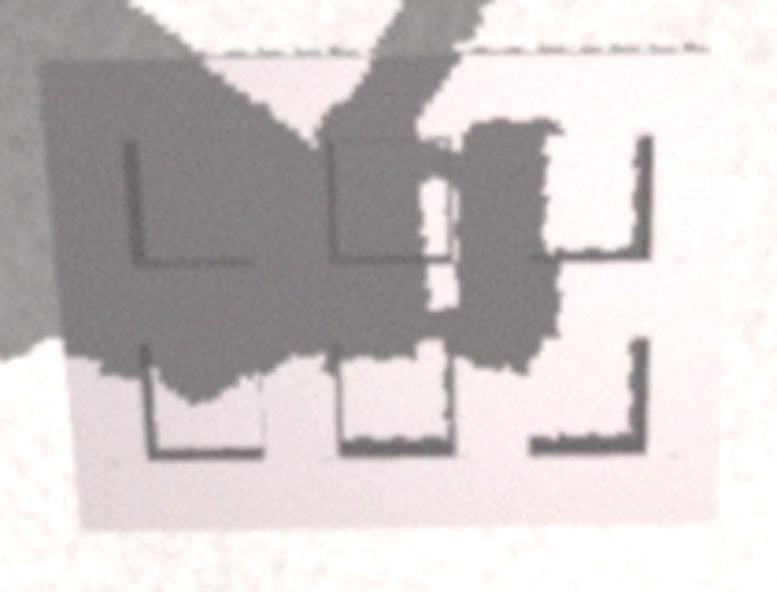

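```bash
python3 - <<'E'
from h import *;import pickle
cal=pickle.load(open("w7.pkl","rb"))
z=lambda x,y:(x/3.7+200,y/3.7+85)
m=[((-11.5,-78.5),(134,266)),((-11.5,78.5),(650,259)),((48.5,-78.5),(151,461)),((48.5,78.5),(645,456))]
w=[onz("wrist",*z(*x[1]),26,cal) for x in m]
a,t,r=fit([x[0] for x in m],w);print(a,t,r.round(1))
# scene fit with cell corners: rim left-top corners at scene zoom (5x, offset 150,260): inner (shadow) corner at (-x,+y)
s=[((-48.5,78.5),(356,76)),((11.5,78.5),(500,114)),((-48.5,18.5),(276,184)),((11.5,18.5),(427,227)),((-48.5,-41.5),(188,305)),((11.5,-41.5),(343,351))]
w=[onz("scene",x[1][0]/5+150,x[1][1]/5+260,26) for x in s]
a,t,r=fit([x[0] for x in s],w);print('scene',a,t,r.round(1))
# top view: zoom 6x offset 340,225 ; dark corner at (+x,-y): 
s=[((48.5,41.5),(220,177)),((48.5,-18.5),(369,147)),((48.5,-78.5),(513,117)),((-11.5,41.5),(250,320)),((-11.5,-18.5),(400,291)),((-11.5,-78.5),(545,265))]
w=[onz("top",x[1][0]/6+340,x[1][1]/6+225,26) for x in s]
a,t,r=fit([x[0] for x in s],w);print('top',a,t,r.round(1))
E
```

```text
0.173043982735175 [ 519.85342642 -211.31934407] [[-0.3  0.4]
 [-0.4 -0.8]
 [-0.   1.1]
 [ 0.7 -0.7]]
scene 0.1744620103058995 [ 521.3311622  -213.18473352] [[-0.5 -0.1]
 [ 0.2 -0.3]
 [-0.5  0.2]
 [ 0.7 -0.2]
 [ 0.1  0.3]
 [-0.1  0.1]]
top 0.1786291599044389 [ 517.24460639 -214.83540153] [[-0.7  0.7]
 [-0.3 -0.5]
 [ 0.2  0.2]
 [ 0.7  0.7]
 [ 0.7 -0.8]
 [-0.5 -0.2]]
```

```bash
python3 -m inch '[-2,4.5,0,0,0,-3.6,-0.2, -4,9,0,0,0,-3.6,-0.2, -4,13.5,0,0,0,-3.6,-0.2, -4,18,0,0,0,-3.6,-0.2, -4,22.5,-1,0,0,-3.6,-0.2]';python3 -m inch '[0,4.5,-1,0,0,0,-0.2, 0,8.5,-2,0,0,0,-0.2, 0,9,-2,0,0,0,-0.2, 0,9,-2,0,0,0,-0.2, 0,9,-2,0,0,0,-0.2]'; python3 - <<'E'
from h import *
o=bot.get_obs();p=o['tool_pos'];print(p,o['tcp_rot'],o['grip_width'],o['joint_positions'])
cal=bot.calibration("wrist");cv2.imwrite("pics/w8.png",bot.capture("wrist")[:,:,::-1])
import pickle;pickle.dump(cal,open("w8.pkl","wb"))
E
cat >> h.py <<'E'
def gold(fn,cal,z=86):
    im=cv2.imread(fn);hsv=cv2.cvtColor(im,cv2.COLOR_BGR2HSV)
    m=cv2.inRange(hsv,(12,120,60),(35,255,255));n,l,st,c=cv2.connectedComponentsWithStats(m)
    return [(c[i].round(1),onz("wrist",*c[i],z,cal).round(1),st[i][4]) for i in range(1,n) if 8<st[i][4]<400 and c[i][1]<300]
E
python3 - <<'E'
from h import *;import pickle
for g in gold("pics/w8.png",pickle.load(open("w8.pkl","rb"))):print(*g)
E
```

```text
time: 20.25
tool_pos: [492.7, 37.7, 322.9]
tcp_rot: [3.132, 0.021, -3.043]
contact_force: [1.6, 0.7, -1.4]
grip_width: 36.7
time: 20.75
tool_pos: [493.0, 126.9, 303.3]
tcp_rot: [3.132, 0.022, -3.044]
contact_force: [-0.1, 0.5, 0.4]
grip_width: 36.7
[492.95330145 126.94726542 303.33588482] [ 3.13243263  0.02152239 -3.04396428] 36.72825759435901 [ 0.09557086  0.24912653  1.4431094   0.00929912  1.42785931 -1.57417816]
[157.8 139.8] [456.8 -25.8  86. ] 48
[170.1 139.7] [455.7 -14.9  86. ] 45
[159.3 152.5] [467.9 -24.8  86. ] 46
[171.8 152.4] [466.7 -13.6  86. ] 45
[273.7 178. ] [481.   78.8  86. ] 45
[286.6 179.6] [481.3  90.7  86. ] 48
[272.6 190.8] [493.   78.5  86. ] 46
[285.3 192.6] [493.6  90.3  86. ] 46
[349.2 192.8] [488.  149.4  86. ] 45
[513.8 192.3] [472.8 302.4  86. ] 51
[362.  193.5] [487.5 161.4  86. ] 44
[500.8 193.8] [475.3 290.6  86. ] 45
[513.5 204.9] [484.6 305.   86. ] 49
[348.3 205.1] [499.8 149.9  86. ] 45
[361. 206.] [499.4 161.9  86. ] 45
[500.7 205.9] [486.7 293.1  86. ] 45
```

View pics/w8.png

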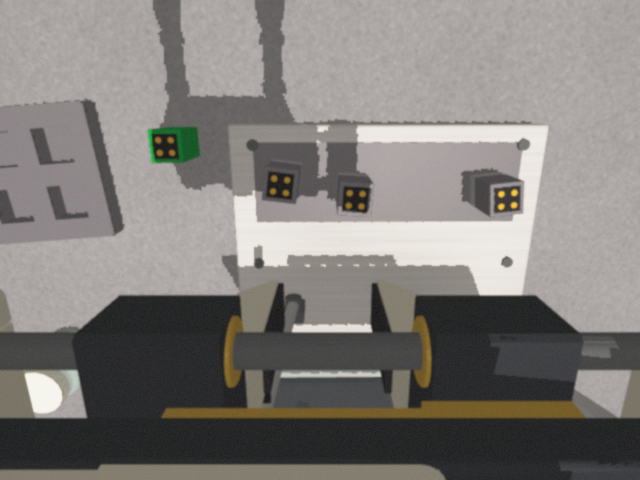

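All three housing tops and orientations are measured from their contacts. I'll grasp housing A at (487,85) first.

```bash
python3 -m inch '[-0.2,-2,-4,-0.2,0.5,-3,-0.04, -0.4,-4.2,-8,-0.4,1,-6,-0.04, -0.6,-4.2,-12,-0.5,1.2,-7.6,-0.04, -0.6,-4.2,-17,-0.5,1.2,-7.6,-0.04, -0.6,-4.2,-17,-0.5,1.2,-7.6,-0.04]';python3 -m inch '[0,0,0,0,0,0,-0.04, 0,0,0,0,0,0,-0.04, 0,0,0,0,0,0,-0.04, 0,0,0,0,0,0,-0.04, 0,0,0,0,0,0,-0.04]'; python3 - <<'E'
from h import *
o=bot.get_obs();p=o['tool_pos'];print(p,o['tcp_rot'],o['grip_width'])
cal=bot.calibration("wrist");cv2.imwrite("pics/w9.png",bot.capture("wrist")[:,:,::-1])
print(proj("wrist",[487.2,84.6,86],cal))
E
```

```text
time: 21.3
tool_pos: [483.3, 82.9, 128.7]
tcp_rot: [3.141, -0.011, 3.103]
contact_force: [-0.4, -0.2, -0.2]
grip_width: 44.4
time: 21.8
tool_pos: [483.9, 83.0, 129.7]
tcp_rot: [3.141, -0.009, 3.103]
contact_force: [-0.0, -0.1, 0.3]
grip_width: 43.9
[483.88889854  83.02471113 129.74669188] [ 3.1410878  -0.00881178  3.10330847] 43.901626340967184
(np.float64(329.5120751684811), np.float64(272.67058833494406))
```

View pics/w9.png

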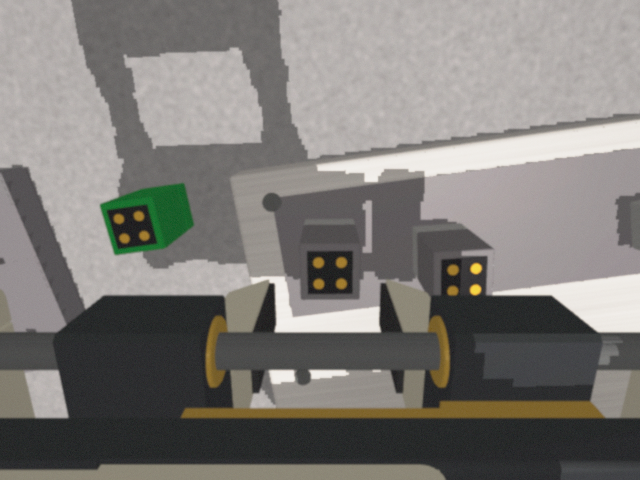

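Housing A's contacts are centred at (330,275), close to the predicted (329.5,273). I'll refine with this nearer view.

```bash
python3 - <<'E'
from h import *
cal=bot.calibration("wrist");o=bot.get_obs()
g=[x for x in gold("pics/w9.png",cal) if 300<x[0][0]<360]
for x in g: print(*x)
c=np.mean([x[1] for x in g],0);print(c,c-o['tool_pos'])
E
```

```text
[318.  262.2] [480.8  78.8  86. ] 121
[340.9 262.1] [481.2  90.8  86. ] 124
[318.4 283.6] [492.9  78.5  86. ] 116
[340.8 283.4] [493.2  90.4  86. ] 120
[487.025  84.625  86.   ] [  3.32742469   1.59850339 -43.46691458]
```

```bash
python3 -m inch '[0.3,0.16,-1,0,-0.5,0,-0.04, 0.33,0.16,-3,0,-0.5,0,-0.04, 0.33,0.16,-5,0,-0.5,0,-0.04, 0.33,0.16,-6.9,0,-0.5,0,-0.04, 0.33,0.16,-6.9,0,-0.5,0,-0.04]'; python3 -m inch '[0,0,0,0,0,0,-0.04, 0,0,0,0,0,0,-1, 0,0,0,0,0,0,-1, 0,0,0,0,0,0,-1, 0,0,0,0,0,0,-1]'
```

```text
time: 22.35
tool_pos: [485.5, 84.7, 58.7]
tcp_rot: [3.141, -0.005, 3.103]
contact_force: [-0.4, -0.6, -0.0]
grip_width: 44.4
time: 22.85
tool_pos: [486.1, 84.7, 59.6]
tcp_rot: [3.141, -0.003, 3.103]
contact_force: [0.2, -0.1, 5.5]
grip_width: 31.8
```

```bash
python3 -m inch '[0,0,3,0,0,0,-1, 0,0,7,0,0,0,-1, 0,0,11,0,0,0,-1, 0,-4,13,0,0,4,-1, 0,-8,13,0,0,8,-1]'; python3 -m inch '[0,-4.5,0,0,0,4,-1, 0,-9,0,0,0,4.2,-1, 0.5,-13.5,0,0,0,4.2,-1, 1,-18,0,0,0,4.2,-1, 1.4,-22.5,0,0,0,4.2,-1]';python3 -m inch '[0,-3,-1,0,0,0,-1, 0,-5.6,-4,0,0,0,-1, 0,-5.6,-6,0,0,0,-1, 0,-5.6,-6,0,0,0,-1, 0,-5.6,-6,0,0,0,-1]'; python3 - <<'E'
from h import *
o=bot.get_obs();p=o['tool_pos'];print(p,o['tcp_rot'],o['grip_width'],o['contact_force'],o['joint_positions'])
cal=bot.calibration("wrist");cv2.imwrite("pics/w10.png",bot.capture("wrist")[:,:,::-1])
import pickle;pickle.dump(cal,open("w10.pkl","wb"))
E
```

```text
time: 23.35
tool_pos: [487.7, 4.3, 193.0]
tcp_rot: [-3.141, 0.003, -3.034]
contact_force: [-0.5, -1.0, -1.6]
grip_width: 31.8
time: 23.85
tool_pos: [501.4, -222.4, 192.9]
tcp_rot: [-3.141, 0.003, -2.961]
contact_force: [0.9, -1.0, -2.3]
grip_width: 31.9
time: 24.35
tool_pos: [501.3, -278.1, 133.1]
tcp_rot: [-3.142, 0.003, -2.961]
contact_force: [0.2, -0.1, -1.0]
grip_width: 31.8
[ 501.31487947 -278.11867396  133.0585983 ] [-3.14151916e+00  2.79282248e-03 -2.96098596e+00] 31.770481220420482 [ 0.24643955 -0.06282889 -0.95897579] [-6.41284152e-01  5.15091485e-01  1.52226640e+00  2.23652888e-03
  1.10228048e+00 -2.39369505e+00]
```

View pics/w10.png

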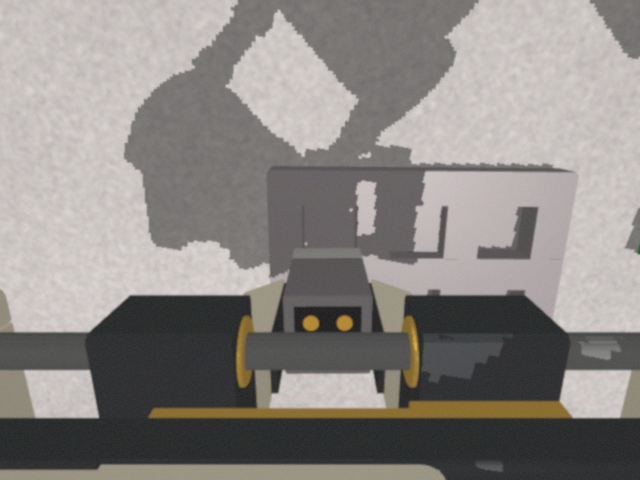

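```bash
python3 - <<'E'
from h import *;import pickle
cal=pickle.load(open("w10.pkl","rb"))
im=cv2.imread("pics/w10.png");c=im[155:305,255:585].astype(float)
c=255*(c/255)**0.8
cv2.imwrite("pics/w10z.png",cv2.resize(np.clip(c*1.25,0,255).astype(np.uint8),None,fx=2.4,fy=2.4,interpolation=cv2.INTER_CUBIC))
g=[x for x in gold("pics/w10.png",cal) ];print(g)
P=lambda u,v,z=26:onz("wrist",u,v,z,cal)
print(P(269,169),P(575,172))
# held part top front corners z= TCP+? part top = tcp-1.6+28
print([P(u,v,133.1-1.6+28).round(1) for u,v in((287,292),(370,292))],[P(u,v,133.1-29.6).round(1) for u,v in((295,249),(363,249))])
E
```

```text
[]
[ 466.01953999 -322.38830374   26.        ] [ 432.3161425  -127.49693848   26.        ]
[array([ 487.3, -294.6,  159.5]), array([ 482.1, -266.1,  159.5])] [array([ 490.3, -295.6,  103.5]), array([ 484.3, -263.3,  103.5])]
```

View pics/w10z.png

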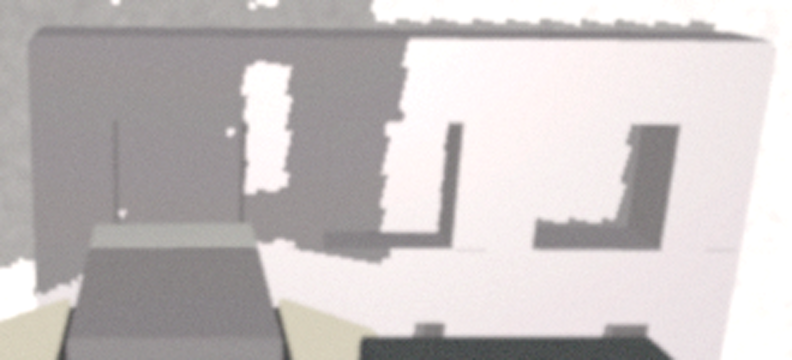

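```bash
python3 - <<'E'
from h import *;import pickle
cal=pickle.load(open("w10.pkl","rb"))
z=lambda x,y:(x/2.4+255,y/2.4+155)
m=[((-48.5,78.5),(681,125)),((-11.5,78.5),(661,249)),((-48.5,18.5),(463,123)),((-11.5,18.5),(453,248)),((-48.5,-78.5),(115,121)),((-48.5,-41.5),(243,122)),((-70,-100),(34,38)),((-70,100),(771,46))]
w=[onz("wrist",*z(*x[1]),26,cal) for x in m]
a,t,r=fit([x[0] for x in m],w);print(a,t,r.round(1))
R=np.array([[np.cos(a),-np.sin(a)],[np.sin(a),np.cos(a)]])
for c in((-30,-60),(-30,60),(30,0),(30,60)):print(c,(R@c+t).round(1))
E
```

```text
0.17317310471343517 [ 519.70415855 -212.08035233] [[ 0.3  0.1]
 [-0.3 -0.1]
 [ 0.3 -0.2]
 [-0.2  0.3]
 [ 0.3  0.8]
 [ 0.6 -0.8]
 [-0.8  0.5]
 [-0.  -0.6]]
(-30, -60) [ 500.5 -276.4]
(-30, 60) [ 479.8 -158.1]
(30, 0) [ 549.3 -206.9]
(30, 60) [ 538.9 -147.8]
```

```bash
python3 -m inch '[-0.17,0.16,-2,0,0,-0.4,-1, -0.17,0.16,-4,0,0,-0.4,-1, -0.17,0.16,-6,0,0,-0.4,-1, -0.17,0.16,-7,0,0,-0.4,-1, -0.17,0.16,-7,0,0,-0.4,-1]';  python3 -m inch '[0,0,0,0,0,0,-1, 0,0,0,0,0,0,-1, 0,0,0,0,0,0,-1, 0,0,0,0,0,0,-1, 0,0,0,0,0,0,-1]'
```

```text
time: 24.9
tool_pos: [500.2, -276.0, 63.8]
tcp_rot: [-3.141, 0.004, -2.967]
contact_force: [-0.2, 0.1, 0.2]
grip_width: 32.0
time: 25.4
tool_pos: [500.3, -276.2, 64.1]
tcp_rot: [-3.14, 0.004, -2.967]
contact_force: [-1.0, -1.0, -1.2]
grip_width: 31.7
```

```bash
python3 -m inch '[-0.05,-0.02,-0.6,0,0,0,-1, -0.05,-0.02,-1.1,0,0,0,-1, -0.05,-0.02,-1.5,0,0,0,-1, -0.05,-0.02,-1.7,0,0,0,-1, -0.05,-0.02,-1.7,0,0,0,-1]';  python3 - <<'E'
from h import *
cal=bot.calibration("wrist");cv2.imwrite("pics/w11.png",bot.capture("wrist")[:,:,::-1])
E
```

```text
time: 25.9
tool_pos: [499.6, -276.2, 46.6]
tcp_rot: [-3.141, 0.003, -2.967]
contact_force: [-0.0, -0.9, -0.5]
grip_width: 31.8
```

View pics/w11.png

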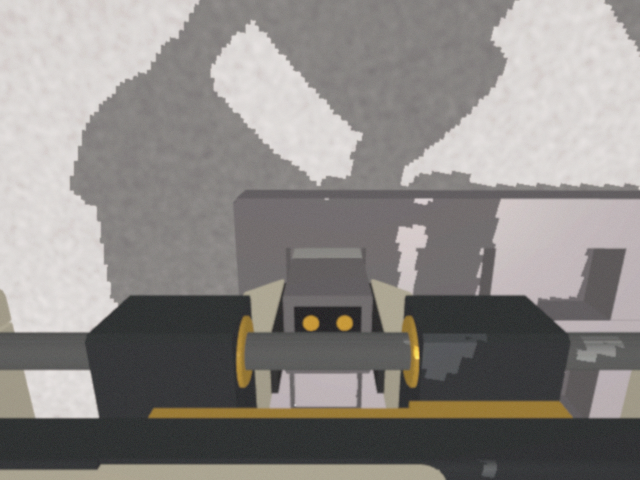

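The housing is inside the cell, with its bottom about 9 mm below the rim and no contact. Continue to the floor.

```bash
python3 -m inch '[0,0,-0.4,0,0,0,-1, 0,0,-0.8,0,0,0,-1, 0,0,-1.1,0,0,0,-1, 0,0,-1.3,0,0,0,-1, 0,0,-1.3,0,0,0,-1]'
```

```text
time: 26.45
tool_pos: [499.7, -276.2, 33.8]
tcp_rot: [-3.141, 0.003, -2.967]
contact_force: [0.5, -0.7, -0.8]
grip_width: 32.1
```

```bash
python3 -m inch '[0,0,-0.1,0,0,0,-1, 0,0,-0.2,0,0,0,-1, 0,0,-0.25,0,0,0,-1, 0,0,-0.25,0,0,0,-1, 0,0,-0.25,0,0,0,-1]'
```

```text
time: 26.95
tool_pos: [500.0, -276.4, 33.5]
tcp_rot: [-3.14, 0.005, -2.966]
contact_force: [-3.7, 3.0, 16.8]
grip_width: 31.3
```

Floor contact is felt at 33.5 mm. Release and lift.

```bash
python3 -m inch '[0,0,0,0,0,0,-0.04, 0,0,0,0,0,0,-0.04, 0,0,0,0,0,0,-0.04, 0,0,0,0,0,0,-0.04, 0,0,0,0,0,0,-0.04]';python3 -m inch '[0,0,1,0,0,0,-0.04, 0,0,3,0,0,0,-0.04, 0,0,6,0,0,0,-0.04, 0,0,10,0,0,0,-0.04, -0.5,4,14,0,0,0,-0.04]'; python3 - <<'E'
from h import *
cal=bot.calibration("wrist");cv2.imwrite("pics/w12.png",bot.capture("wrist")[:,:,::-1])
E
```

```text
time: 27.45
tool_pos: [499.9, -276.3, 33.2]
tcp_rot: [-3.14, 0.004, -2.967]
contact_force: [1.3, 1.3, -0.6]
grip_width: 44.3
time: 27.95
tool_pos: [496.2, -243.9, 170.8]
tcp_rot: [-3.137, 0.006, -2.97]
contact_force: [1.4, 0.6, 0.1]
grip_width: 44.2
```

View pics/w12.png

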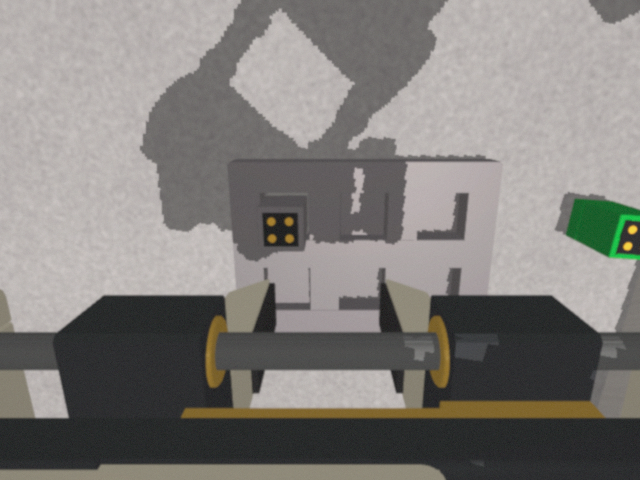

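Housing A stands in its cell at (281,229). Next is B.

```bash
python3 -m inch '[0,4.5,1,0,0,-4,-0.04, 0,9,2,0,0,-7.6,-0.04, 0,13.5,2,0,0,-7.6,-0.04, 0,18,2,0,0,-7.6,-0.04, 0,22.5,2,0,0,-7.6,-0.04]'; python3 -m inch '[0,4.5,0,0,0,0,-0.04, 0,9,0,0,0,0,-0.04, 0,13.5,-1,0,0,0,-0.04, 0,17,-4,0,0,0,-0.04, 0,17,-5.5,0,0,0,-0.04]'; python3 -m inch '[0,0,0,0,0,0,-0.04, 0,0,0,0,0,0,-0.04, 0,0,0,0,0,0,-0.04, 0,0,0,0,0,0,-0.04, 0,0,0,0,0,0,-0.04]'; cat > look.py <<'E'
import sys;from h import *
o=bot.get_obs();p=o['tool_pos'];cal=bot.calibration("wrist");cv2.imwrite(sys.argv[1],bot.capture("wrist")[:,:,::-1])
print(p.round(1),o['tcp_rot'].round(3),o['grip_width'])
for x in gold(sys.argv[1],cal): print(*x,(x[1]-p).round(1))
E
python3 look.py pics/w13.png
```

```text
time: 28.5
tool_pos: [496.8, -11.5, 197.1]
tcp_rot: [-3.136, 0.012, -3.099]
contact_force: [1.6, -0.4, -0.4]
grip_width: 43.8
time: 29.0
tool_pos: [495.5, 162.4, 140.9]
tcp_rot: [-3.137, 0.011, -3.095]
contact_force: [0.3, -0.9, 0.5]
grip_width: 44.2
time: 29.5
tool_pos: [496.0, 161.8, 141.7]
tcp_rot: [-3.137, 0.013, -3.096]
contact_force: [-0.7, 0.3, -0.2]
grip_width: 44.1
[496.  161.8 141.7] [-3.137  0.013 -3.096] 44.07566464670892
[ 13.7 167. ] [454.  -3.  86.] 111 [ -42.  -164.8  -55.7]
[  2.1 188.5] [465.6 -11.2  86. ] 57 [ -30.4 -173.   -55.7]
[ 19.5 187.1] [464.5  -1.9  86. ] 109 [ -31.5 -163.7  -55.7]
[588.9 228.4] [472.7 302.5  86. ] 125 [-23.3 140.7 -55.7]
[566.3 231.8] [475.2 290.7  86. ] 123 [-20.8 128.9 -55.7]
[304.7 242.4] [488.  149.3  86. ] 114 [ -8.  -12.5 -55.7]
[326.7 242.7] [487.5 161.3  86. ] 112 [ -8.5  -0.5 -55.7]
[588.4 249.3] [484.6 305.   86. ] 119 [-11.4 143.2 -55.7]
[566.1 252.6] [487.  293.2  86. ] 119 [ -9.  131.4 -55.7]
[304.6 263. ] [500.  149.6  86. ] 105 [  4.  -12.2 -55.7]
[326.5 263.3] [499.6 161.8  86. ] 107 [  3.6  -0.  -55.7]
```

View pics/w13.png

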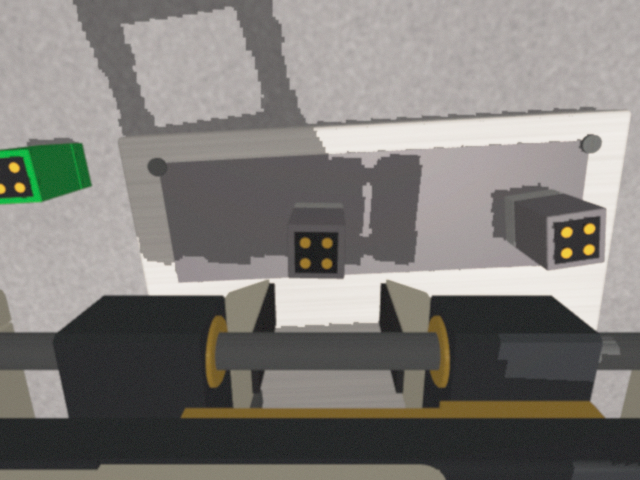

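```bash
python3 -m inch '[-0.22,-0.63,0,0,0.7,0,-0.04, -0.22,-0.63,-2,0,0.7,0,-0.04, -0.22,-0.63,-4,0,0.7,0,-0.04, -0.22,-0.63,-4,0,0.7,0,-0.04, -0.22,-0.63,-4,0,0.7,0,-0.04]'
```

```text
time: 30.05
tool_pos: [493.8, 155.3, 101.8]
tcp_rot: [-3.137, -0.001, -3.096]
contact_force: [-0.2, -0.4, -0.2]
grip_width: 44.1
```

```bash
python3 -m inch '[0,0,-1.5,0,0,0,-0.04, 0,0,-3,0,0,0,-0.04, 0,0,-4.2,0,0,0,-0.04, 0,0,-4.2,0,0,0,-0.04, 0,0,-4.2,0,0,0,-0.04]'; python3 -m inch '[0,0,0,0,0,0,-1, 0,0,0,0,0,0,-1, 0,0,0,0,0,0,-1, 0,0,0,0,0,0,-1, 0,0,0,0,0,0,-1]'
```

```text
time: 30.55
tool_pos: [494.2, 155.3, 60.4]
tcp_rot: [-3.138, 0.0, -3.096]
contact_force: [0.1, -0.4, 0.4]
grip_width: 44.1
time: 31.05
tool_pos: [494.8, 155.4, 61.1]
tcp_rot: [-3.138, 0.002, -3.096]
contact_force: [0.3, 0.3, 4.8]
grip_width: 32.0
```

```bash
python3 -m inch '[0,0,3,0,0,0,-1, 0,0,7,0,0,0,-1, 0,0,11,0,0,0,-1, 0,-4,13,0,0,4,-1, 0,-8,13,0,0,7.3,-1]'; python3 -m inch '[1,-4.5,0,0,0,0,-1, 2,-9,0,0,0,0,-1, 3,-13.5,0,0,0,0,-1, 4,-18,0,0,0,0,-1, 5,-22.5,0,0,0,0,-1]';python3 -m inch '[0.5,-3,-1,0,0,0,-1, 0.5,-5.7,-4,0,0,0,-1, 0.5,-5.7,-6,0,0,0,-1, 0.5,-5.7,-6,0,0,0,-1, 0.5,-5.7,-6,0,0,0,-1]'; python3 look.py pics/w14.png
```

```text
time: 31.55
tool_pos: [496.2, 75.3, 194.2]
tcp_rot: [-3.137, 0.008, -2.963]
contact_force: [0.3, -0.8, -1.5]
grip_width: 31.9
time: 32.05
tool_pos: [545.9, -151.5, 193.9]
tcp_rot: [-3.137, 0.007, -2.963]
contact_force: [0.4, 1.1, -0.6]
grip_width: 31.8
time: 32.55
tool_pos: [550.8, -208.1, 134.0]
tcp_rot: [-3.138, 0.006, -2.963]
contact_force: [0.7, -0.8, -0.2]
grip_width: 31.6
[ 550.8 -208.1  134. ] [-3.138  0.006 -2.963] 31.58932664348278
[210.7 131.4] [ 493.8 -276.1   86. ] 115 [-57. -68. -48.]
[232.6 131.4] [ 491.9 -265.6   86. ] 114 [-58.9 -57.5 -48. ]
[212.4 153.6] [ 504.3 -274.2   86. ] 114 [-46.5 -66.1 -48. ]
[233.9 153.8] [ 502.5 -263.7   86. ] 112 [-48.3 -55.6 -48. ]
```

View pics/w14.png

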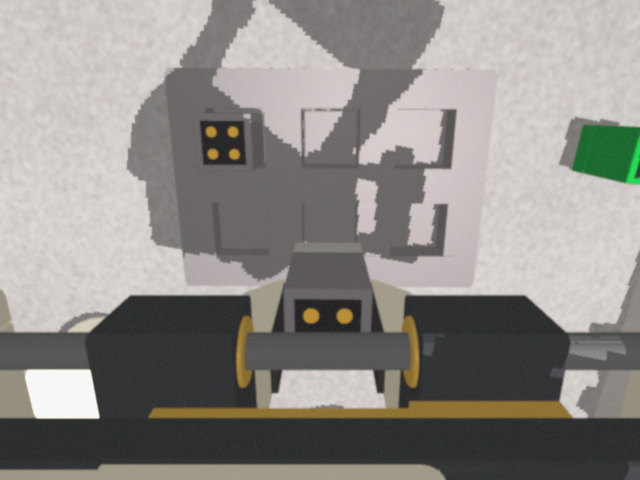

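```bash
python3 - <<'E'
from h import *
cal=bot.calibration("wrist")
m=[((48.5,78.5),(443.5,255.5)),((48.5,-78.5),(215,253)),((-48.5,78.5),(456,109.5)),((-11.5,78.5),(452,167)),((-70,-100),(167,70)),((-70,100),(495.5,71)),((70,100),(475,286)),((70,-100),(187,285)),((-48.5,-18.5),(302.5,109)),((-48.5,18.5),(358,109))]
w=[onz("wrist",*x[1],26,cal) for x in m]
a,t,r=fit([x[0] for x in m],w);print(a,t,r.round(1))
R=np.array([[np.cos(a),-np.sin(a)],[np.sin(a),np.cos(a)]])
for c in((-30,60),(30,0),(30,60)):print(c,(R@c+t).round(1))
z=134-3.1
print([onz("wrist",u,v,z+28,cal).round(1) for u,v in((287,292),(370,292))],[onz("wrist",u,v,z-28,cal).round(1) for u,v in((294,242),(362,242))])
E
```

```text
0.1772096290301537 [ 520.61560868 -211.92298704] [[-0.2 -0.1]
 [-1.2 -1.2]
 [ 0.6 -0.4]
 [-1.   0.1]
 [-0.6  0.4]
 [-0.3 -0.2]
 [ 0.6  2.7]
 [ 1.3 -1. ]
 [ 0.2  1.1]
 [ 0.6 -1.4]]
(-30, 60) [ 480.5 -158.2]
(30, 0) [ 550.1 -206.6]
(30, 60) [ 539.6 -147.6]
[array([ 538.3, -224.6,  158.9]), array([ 533. , -195.6,  158.9])] [array([ 537.9, -226.9,  102.9]), array([ 531.9, -194.3,  102.9])]
```

```bash
python3 -m inch '[0,0.13,-2,0,0,-0.3,-1, 0,0.13,-4,0,0,-0.3,-1, 0,0.13,-6,0,0,-0.3,-1, 0,0.13,-6.8,0,0,-0.3,-1, 0,0.13,-6.8,0,0,-0.3,-1]';  python3 -m inch '[0,0,0,0,0,0,-1, 0,0,0,0,0,0,-1, 0,0,0,0,0,0,-1, 0,0,0,0,0,0,-1, 0,0,0,0,0,0,-1]'
```

```text
time: 33.1
tool_pos: [551.5, -206.3, 67.0]
tcp_rot: [-3.137, 0.008, -2.967]
contact_force: [-0.1, -0.4, -1.0]
grip_width: 31.8
time: 33.6
tool_pos: [551.6, -206.4, 67.3]
tcp_rot: [-3.137, 0.008, -2.967]
contact_force: [-0.2, 0.8, -0.7]
grip_width: 31.9
```

```bash
python3 -m inch '[-0.1,-0.04,-0.4,0,0.4,0,-1, -0.1,-0.04,-0.8,0,0.4,0,-1, -0.1,-0.04,-1.2,0,0.4,0,-1, -0.1,-0.04,-1.7,0,0.4,0,-1, -0.1,-0.04,-1.7,0,0.4,0,-1]'
```

```text
time: 34.1
tool_pos: [550.0, -206.5, 49.3]
tcp_rot: [-3.139, -0.0, -2.967]
contact_force: [-0.8, 0.5, -1.5]
grip_width: 31.5
```

```bash
python3 -m inch '[0.03,0,-0.4,0,0,0,-1, 0.03,0,-0.8,0,0,0,-1, 0.03,0,-1.1,0,0,0,-1, 0.03,0,-1.4,0,0,0,-1, 0.03,0,-1.65,0,0,0,-1]';python3 -m inch '[0,0,-0.05,0,0,0,-1, 0,0,-0.05,0,0,0,-1, 0,0,-0.05,0,0,0,-1, 0,0,-0.05,0,0,0,-1, 0,0,-0.05,0,0,0,-1]'
```

```text
time: 34.6
tool_pos: [550.5, -206.6, 35.0]
tcp_rot: [-3.138, 0.0, -2.967]
contact_force: [-10.4, 4.6, 34.8]
grip_width: 31.9
time: 35.1
tool_pos: [550.9, -206.8, 35.1]
tcp_rot: [-3.138, 0.001, -2.967]
contact_force: [-0.8, 0.7, 6.1]
grip_width: 31.6
```

Floor felt at 35 mm, as predicted. Release.

```bash
python3 -m inch '[0,0,0,0,0,0,-0.04, 0,0,0,0,0,0,-0.04, 0,0,0,0,0,0,-0.04, 0,0,0,0,0,0,-0.04, 0,0,0,0,0,0,-0.04]';python3 -m inch '[0,0,1,0,0,0,-0.04, 0,0,3,0,0,0,-0.04, 0,0,6,0,0,0,-0.04, 0,0,10,0,0,0,-0.04, 0,2,15,0,0,0,-0.04]'; python3 look.py pics/w15.png
```

```text
time: 35.6
tool_pos: [550.9, -206.8, 34.9]
tcp_rot: [-3.138, 0.001, -2.967]
contact_force: [-0.5, 0.8, -0.2]
grip_width: 44.0
time: 36.1
tool_pos: [550.2, -189.4, 182.5]
tcp_rot: [-3.138, -0.0, -2.969]
contact_force: [1.0, 0.0, 0.1]
grip_width: 43.8
[ 550.2 -189.4  182.5] [-3.138 -0.    -2.969] 43.783293676482025
[220.6 126.2] [ 492.4 -264.7   86. ] 82 [-57.8 -75.3 -96.5]
[202.5 126.3] [ 494.3 -275.4   86. ] 81 [-55.9 -86.  -96.5]
[572.4 136.3] [461.6 -54.2  86. ] 87 [-88.6 135.2 -96.5]
[590.1 137.5] [460.5 -43.5  86. ] 91 [-89.7 145.9 -96.5]
[204.  144.6] [ 504.9 -273.6   86. ] 81 [-45.3 -84.2 -96.5]
[221.8 144.5] [ 503.  -262.9   86. ] 83 [-47.2 -73.5 -96.5]
[568.2 154.3] [472.3 -53.2  86. ] 85 [-77.9 136.2 -96.5]
[585.6 155.5] [471.1 -42.5  86. ] 83 [-79.1 146.9 -96.5]
[294.6 214.4] [ 538.6 -212.5   86. ] 73 [-11.6 -23.1 -96.5]
[311.5 214.5] [ 536.8 -201.9   86. ] 75 [-13.4 -12.5 -96.5]
[295.  230.8] [ 549.4 -210.7   86. ] 72 [ -0.8 -21.3 -96.5]
[311.7 230.8] [ 547.5 -200.    86. ] 73 [ -2.7 -10.6 -96.5]
```

View pics/w15.png

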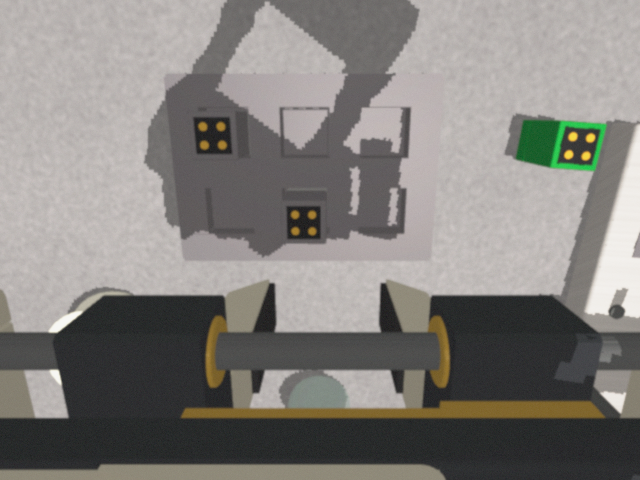

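Both housings stand in their cells. Now C at about (480,298).

```bash
python3 -m inch '[-1,4.5,1,0,0,1,-0.04, -2,9,1,0,0,2,-0.04, -3,13.5,1,0,0,2,-0.04, -4,18,1,0,0,2,-0.04, -5,22.5,1,0,0,2,-0.04]'; python3 -m inch '[-0.5,4.5,0,0,0,0,-0.04, -1,9,0,0,0,0,-0.04, -1.5,13.5,0,0,0,0,-0.04, -2,18,0,0,0,0,-0.04, -2,22.5,0,0,0,0,-0.04]'; python3 -m inch '[0,3,-1,0,0,0,-0.04, 0,3.5,-4,0,0,0,-0.04, 0,3.5,-5,0,0,0,-0.04, 0,3.5,-5,0,0,0,-0.04, 0,3.5,-5,0,0,0,-0.04]'; python3 look.py pics/w16.png
```

```text
time: 36.65
tool_pos: [503.1, 39.4, 202.5]
tcp_rot: [-3.132, 0.013, -2.932]
contact_force: [1.4, 0.7, -0.1]
grip_width: 44.1
time: 37.15
tool_pos: [482.3, 266.3, 203.3]
tcp_rot: [-3.132, 0.013, -2.932]
contact_force: [0.7, -0.8, -0.1]
grip_width: 43.6
time: 37.65
tool_pos: [482.8, 300.7, 154.3]
tcp_rot: [-3.132, 0.014, -2.933]
contact_force: [0.7, 0.6, -0.1]
grip_width: 43.9
[482.8 300.7 154.3] [-3.132  0.014 -2.933] 43.920301104580034
[312.9 234. ] [475.3 290.3  86. ] 102 [ -7.5 -10.4 -68.3]
[333.8 234. ] [472.8 302.1  86. ] 102 [-10.    1.4 -68.3]
[313.1 253.8] [487.2 292.8  86. ] 99 [  4.4  -7.9 -68.3]
[333.7 253.7] [484.6 304.6  86. ] 99 [  1.8   3.9 -68.3]
```

View pics/w16.png

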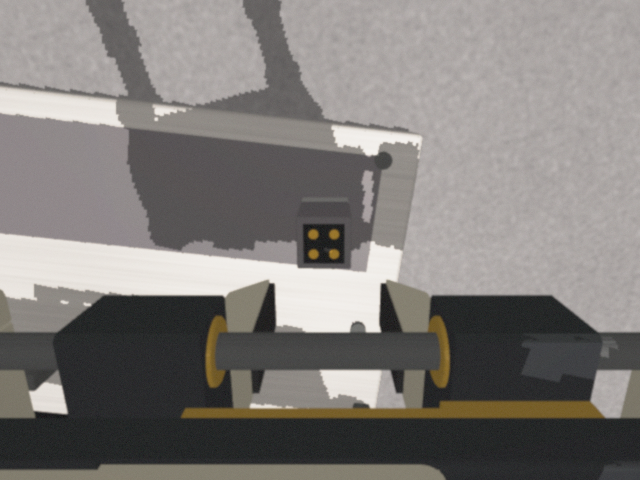

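```bash
python3 -m inch '[-0.28,-0.33,-1,0.5,0.8,0,-0.04, -0.28,-0.33,-3,0.5,0.8,0,-0.04, -0.28,-0.33,-5,0.5,0.8,0,-0.04, -0.28,-0.33,-5.4,0.5,0.8,0,-0.04, -0.28,-0.33,-5.4,0.5,0.8,0,-0.04]'; python3 -m inch '[0,0,0,0,0,0,-0.04, 0,0,0,0,0,0,-0.04, 0,0,0,0,0,0,-0.04, 0,0,0,0,0,0,-0.04, 0,0,0,0,0,0,-0.04]'
```

```text
time: 38.2
tool_pos: [480.3, 296.8, 100.5]
tcp_rot: [3.14, 0.002, -2.934]
contact_force: [0.4, 0.8, 0.1]
grip_width: 44.0
time: 38.7
tool_pos: [480.4, 296.9, 100.8]
tcp_rot: [3.14, 0.003, -2.934]
contact_force: [-0.9, -0.3, -0.1]
grip_width: 44.1
```

```bash
python3 -m inch '[-0.05,0.05,-1.5,0,0,0,-0.04, -0.05,0.05,-3,0,0,0,-0.04, -0.05,0.05,-4.1,0,0,0,-0.04, -0.05,0.05,-4.1,0,0,0,-0.04, -0.05,0.05,-4.1,0,0,0,-0.04]'; python3 -m inch '[0,0,0,0,0,0,-1, 0,0,0,0,0,0,-1, 0,0,0,0,0,0,-1, 0,0,0,0,0,0,-1, 0,0,0,0,0,0,-1]'
```

```text
time: 39.2
tool_pos: [480.0, 297.5, 59.9]
tcp_rot: [3.14, 0.003, -2.934]
contact_force: [-0.5, 0.2, 0.7]
grip_width: 43.7
time: 39.7
tool_pos: [480.4, 297.6, 60.6]
tcp_rot: [3.139, 0.004, -2.934]
contact_force: [1.1, -0.6, 4.6]
grip_width: 32.1
```

```bash
python3 -m inch '[0,0,3,0,0,0,-1, 0,0,7,0,0,0,-1, 0,0,11,0,0,0,-1, 0,-4,13,0,0,-2,-1, 0,-8.6,13,0,0,-2,-1]'; python3 -m inch '[0,-4.5,0,0,0,0,-1, 0,-9,0,0,0,0,-1, 0,-13.5,0,0,0,0,-1, 0,-18,0,0,0,0,-1, 0,-22.5,0,0,0,0,-1]';python3 -m inch '[0,-4.5,0,0,0,0,-1, 0,-9,0,0,0,0,-1, 0,-13.5,-2,0,0,0,-1, 0,-14.5,-5,0,0,0,-1, 0,-14.5,-6,0,0,0,-1]'; python3 look.py pics/w17.png
```

```text
time: 40.2
tool_pos: [481.6, 212.2, 193.5]
tcp_rot: [3.139, 0.01, -2.966]
contact_force: [0.6, -1.2, -0.6]
grip_width: 31.6
time: 40.7
tool_pos: [481.0, -14.3, 193.3]
tcp_rot: [3.138, 0.01, -2.966]
contact_force: [0.2, -0.6, -1.5]
grip_width: 32.0
time: 41.2
tool_pos: [479.1, -160.3, 130.4]
tcp_rot: [3.135, 0.005, -2.97]
contact_force: [-0.3, 0.1, -1.2]
grip_width: 31.8
[ 479.1 -160.3  130.4] [ 3.135  0.005 -2.97 ] 31.75385257242132
[113.4 243.4] [ 485.8 -270.8   86. ] 107 [   6.7 -110.5  -44.4]
[134.2 243.2] [ 483.9 -260.2   86. ] 100 [  4.8 -99.9 -44.4]
[533.3 250.9] [452.9 -54.6  86. ] 100 [-26.2 105.7 -44.4]
[553.  252.2] [451.8 -44.2  86. ] 98 [-27.3 116.1 -44.4]
[116.4 262.8] [ 496.3 -269.    86. ] 106 [  17.2 -108.7  -44.4]
[137.  262.7] [ 494.4 -258.4   86. ] 96 [ 15.3 -98.1 -44.4]
[528.9 269.5] [463.3 -53.7  86. ] 94 [-15.8 106.6 -44.4]
[548.4 270.8] [462.2 -43.2  86. ] 99 [-16.9 117.1 -44.4]
```

View pics/w17.png

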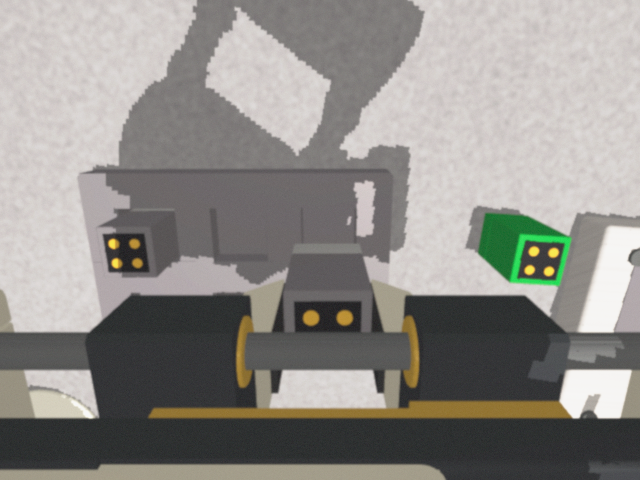

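```bash
python3 -m inch '[0.14,0.19,-2,0,0.2,0,-1, 0.14,0.19,-4,0,0.2,0,-1, 0.14,0.19,-6,0,0.2,0,-1, 0.14,0.19,-6.6,0,0.2,0,-1, 0.14,0.19,-6.6,0,0.2,0,-1]';  python3 -m inch '[0,0,0,0,0,0,-1, 0,0,0,0,0,0,-1, 0,0,0,0,0,0,-1, 0,0,0,0,0,0,-1, 0,0,0,0,0,0,-1]'
```

```text
time: 41.75
tool_pos: [480.2, -155.8, 64.0]
tcp_rot: [3.132, 0.0, -2.967]
contact_force: [-0.7, -0.3, -1.2]
grip_width: 31.9
time: 42.25
tool_pos: [480.3, -155.9, 64.3]
tcp_rot: [3.133, 0.001, -2.967]
contact_force: [-0.4, 0.1, -2.0]
grip_width: 31.9
```

```bash
python3 -m inch '[0,-0.24,0,-0.4,0,0,-1, 0,-0.24,-0.4,-0.4,0,0,-1, 0,-0.24,-0.9,-0.4,0,0,-1, 0,-0.24,-1.5,-0.4,0,0,-1, 0,-0.24,-1.7,-0.4,0,0,-1]'
```

```text
time: 42.75
tool_pos: [479.8, -158.1, 46.4]
tcp_rot: [3.139, -0.002, -2.967]
contact_force: [0.7, 1.0, -1.7]
grip_width: 31.6
```

```bash
python3 -m inch '[0.05,0,-0.4,0,0,0,-1, 0.05,0,-0.8,0,0,0,-1, 0.05,0,-1.0,0,0,0,-1, 0.05,0,-1.2,0,0,0,-1, 0.05,0,-1.3,0,0,0,-1]';python3 -m inch '[0,0,-0.05,0,0,0,-1, 0,0,-0.05,0,0,0,-1, 0,0,-0.05,0,0,0,-1, 0,0,-0.05,0,0,0,-1, 0,0,-0.05,0,0,0,-1]'
```

```text
time: 43.25
tool_pos: [480.3, -158.1, 34.5]
tcp_rot: [3.139, -0.002, -2.967]
contact_force: [-5.8, 1.6, 21.1]
grip_width: 32.0
time: 43.75
tool_pos: [480.4, -158.2, 34.5]
tcp_rot: [3.139, -0.001, -2.967]
contact_force: [-2.0, 0.4, 6.7]
grip_width: 31.8
```

```bash
python3 -m inch '[0,0,0,0,0,0,-0.04, 0,0,0,0,0,0,-0.04, 0,0,0,0,0,0,-0.04, 0,0,0,0,0,0,-0.04, 0,0,0,0,0,0,-0.04]';python3 -m inch '[0,0,1,0,0,0,-0.04, 0,0,3,0,0,0,-0.04, 0,0,6,0,0,0,-0.04, 0,0,10,0,0,0,-0.04, 1,0,15,0,0,0,-0.04]';python3 -m inch '[2,-1,3,0,0,0,-0.04, 4,-2,6,0,0,0,-0.04, 6,-4,8,0,0,0,-0.04, 7,-5,8,0,0,0,-0.04, 7,-5,8,0,0,0,-0.04]'; python3 look.py pics/w18.png; python3 - <<'E'
from h import *
cv2.imwrite("pics/s6.png",bot.capture("scene")[:,:,::-1])
E
```

```text
time: 44.25
tool_pos: [480.5, -158.2, 34.4]
tcp_rot: [3.139, -0.001, -2.967]
contact_force: [-0.4, 0.4, -1.0]
grip_width: 44.0
time: 44.75
tool_pos: [488.6, -157.6, 184.5]
tcp_rot: [3.137, -0.004, -2.967]
contact_force: [0.2, -0.7, -0.8]
grip_width: 44.1
time: 45.25
tool_pos: [559.3, -208.7, 265.2]
tcp_rot: [3.138, -0.003, -2.968]
contact_force: [-0.3, 1.2, -0.9]
grip_width: 44.5
[ 559.3 -208.7  265.2] [ 3.138e+00 -3.000e-03 -2.968e+00] 44.46362715421753
[393.5 116.6] [ 475.3 -169.1   86. ] 52 [ -84.    39.6 -179.2]
[407.4 116.7] [ 473.4 -158.2   86. ] 53 [ -85.9   50.5 -179.2]
[253.3 118. ] [ 495.6 -278.5   86. ] 51 [ -63.7  -69.8 -179.2]
[267.3 117.6] [ 493.3 -267.7   86. ] 54 [ -66.   -59.  -179.2]
[540.1 125.9] [462. -52.  86.] 60 [ -97.3  156.7 -179.2]
[553.6 127. ] [460.9 -41.1  86. ] 57 [ -98.4  167.6 -179.2]
[254.  132.3] [ 506.4 -276.6   86. ] 53 [ -52.9  -67.9 -179.2]
[267.9 132.3] [ 504.5 -265.6   86. ] 52 [ -54.8  -56.9 -179.2]
[392.9 131.3] [ 486.4 -167.1   86. ] 51 [ -72.9   41.6 -179.2]
[406.8 131.3] [ 484.5 -156.1   86. ] 51 [ -74.8   52.6 -179.2]
[537.  140.2] [473.1 -50.9  86. ] 58 [ -86.2  157.8 -179.2]
[550.5 141.1] [471.9 -39.9  86. ] 55 [ -87.4  168.8 -179.2]
[323.4 187.4] [ 540.6 -214.3   86. ] 48 [ -18.7   -5.6 -179.2]
[336.8 187.5] [ 538.8 -203.3   86. ] 47 [ -20.5    5.4 -179.2]
[323.5 200.6] [ 551.6 -212.3   86. ] 48 [  -7.7   -3.6 -179.2]
[336.6 200.8] [ 549.9 -201.4   86. ] 46 [  -9.4    7.3 -179.2]
```

View pics/w18.png

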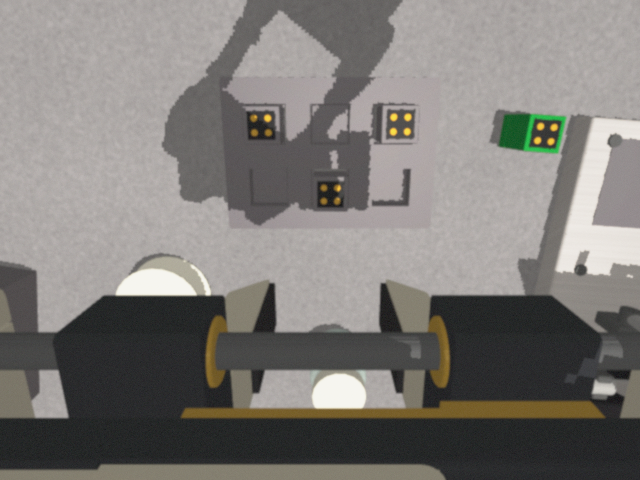

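View pics/s6.png

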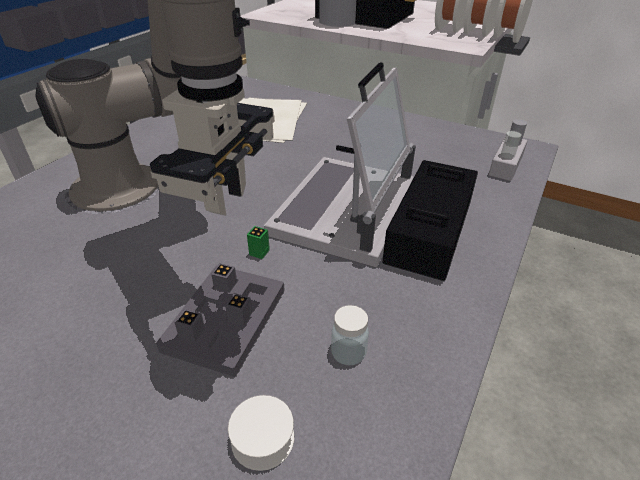

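All three housings are in free cells: two in the front row, and one in the back-row middle. The bed is empty, the flap is still on its stay, and the jar and spool look unmoved. One last check of the top heights across two views before I hand in.

```bash
python3 - <<'E'
from h import *
cal=bot.calibration("wrist")
im=cv2.imread("pics/s6.png");m=cv2.inRange(cv2.cvtColor(im,cv2.COLOR_BGR2HSV),(12,90,60),(35,255,255))
n,l,st,c=cv2.connectedComponentsWithStats(m)
sc=np.array([c[i] for i in range(1,n) if 215>0 and 170<c[i][0]<250 and 255<c[i][1]<330])
for wu in((400,124),(260.5,125),(330,194)):
    for z in(60,72):
        w=onz("wrist",*wu,z,cal);p=np.array(proj("scene",w))
        near=sc[np.linalg.norm(sc-p,axis=1)<14];print(z,p.round(1),near.mean(0).round(1) if len(near) else None,len(near))
bot_o=bot.get_obs();print(bot_o['time'],bot_o['dq'].round(3))
a=cv2.imread("pics/scene0.png");d=cv2.absdiff(a,im)[300:470,220:380].mean();print('bystander area diff',d)
E
```

```text
60 [222.5 269. ] [222.4 269.2] 4
72 [221.  264.9] [222.4 269.2] 4
60 [187.5 316.3] [187.3 316.9] 4
72 [186.8 310.5] [187.3 316.9] 4
60 [237.2 300. ] [237.2 300.4] 4
72 [235.3 294.8] [237.2 300.4] 4
45.35 [ 0.007 -0.009  0.02   0.001 -0.002 -0.001]
bystander area diff 14.52921568627451
```

```bash
python3 -c "
from plant import bot
print(bot.close_job())"
```

```text
the job is handed in; nothing more can be done
None
```

I finished the job and handed it in at about 45 s. No verdict is reported.

**What I did:**
- I swung the flap up to its stop, stood the stay upright, and lowered the flap until it rested on the stay.
- Only three housings were present. Each one now stands in its own free tray cell: front row at y = +60 and −60, back row in the middle.
- The two blanked cells, front-middle and back-right, showed up in the camera images as shallow shadows, so I avoided them. The floor was felt when setting down each housing.

**Last checks:**
- **Housings:** seen from two views, all three tops are at 60 mm, which means they are on the cell floors. On a block they would be at 72 mm.
- **Flap and stay:** measured right after release, the flap was at about 1.29 rad. In the final picture it still rests on the stay.
- **Robot:** it stood about 265 mm up, touching nothing.
- **Jar and spool:** they looked unmoved by eye. The numerical picture comparison of that area read 14.5 grey levels rather than zero. I put this down to robot and housing shadows at the tray corner inside the compared area, but I did not check further.

Tray position estimates from the different cameras disagreed by up to about 4 mm. I used the wrist camera values, and all three housings went in without jamming.

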